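Refill the gravity-feed tin magazine

TASK

Refill the sloping tin magazine from its open top so that the red tin will be dispensed first, then the yellow, then the green: lay the standing tins down one at a time so each rolls to the low front end, and nudge the last one over the black ridge so that all three lie in one touching row. Leave the other things on the table where they are.

Things in the scene. Friction and masses are not known exactly. Their poses are not given: they have to be found in the camera images.
- magazine: steel gravity-feed magazine fixed to the table, 173 mm long, 90 mm wide. Origin: centre of its underside, on the table; x towards its raised rear, y to its left, z up. Its track floor slopes 12 degrees, rising towards +x; s = distance up the slope from the front seat. A tin lies across the track (tin axis along y), rolls down by itself, centre 20 mm off the floor
- port (a point): middle of the open top, s = 60 mm, 28 mm off the floor, level with the upper edges of the side lips. Inner width between the cheeks 71 mm; cheeks 20 mm high, then lips flaring out to 28 mm high and 45 mm from the middle plane. Open from above from s = 14 mm to the rear lip (8 mm high, s = 146 to 150 mm)
- hood (a point): middle of the top of the steel bridge over the front tin: s = 0 to 14 mm, 46 mm clear below, top 49 mm off the floor. Because of it the front seat is reached only by rolling
- ridge (a point): middle of the crest of the fixed black ridge across the floor, 6 mm wide, 5 mm high, at s = 96.5 mm. A tin laid behind (uphill of) it rests against it with its centre at s = 111 mm and must be pushed over, about 2 to 5 N at its back. Fingers pushing dead straight drag on the tin and may jam it: feel for it, then push forward and up so that it rolls over; beyond the ridge it rolls on by itself
- seat_front (a point): in the magazine: where the centre of the front (first dispensed) tin belongs; s = 0, between the 18 mm high front lip and the middle seat. Axes as the magazine's
- seat_middle (a point): where the centre of the second tin belongs; s = 40 mm up the slope
- seat_rear (a point): where the centre of the third tin belongs; s = 80 mm up the slope, just in front of the ridge. There is no room for a finger between this tin and the second
- bar_mat: black ribbed rubber bar mat, 260 x 90 x 6 mm, fixed on the table. Origin: centre of its underside; x along its length. The tins stand on it in a row along its x, about 80 mm apart, in any order. A garnish box 106 mm high (open lid behind) stands fixed at the back of the table, its front 0.69 m ahead of the robot
- red_tin_mid (a point): sealed tin painted red with steel rims, round, 40 mm diameter, 64 mm long, about 0.12 kg, standing. Point at its centre (half-way up); z along the tin's axis, up while it stands
- yellow_tin_mid (a point): the same, painted yellow
- green_tin_mid (a point): the same, painted green
- ramekin_1: bystander: small white dip cup, red inside, 65 mm across, 37 high; leave alone
- ramekin_2: bystander: small white dip cup, 65 mm across, 37 high; leave alone
- ramekin_4: bystander: small dip cup, 65 mm across, 37 high, near the front left of the table; leave alone
- marker_3: bystander: red marker, 130 mm long; leave alone
- tongs: bystander: steel tongs, 254 mm long; leave alone
Mind the look-alikes: they are no part of the job. What is shaped like the part that bears green_tin_mid but blue is not meant.

How it is judged:
On the way, in this order (a step that is already met when the one before it is completed fails the run):
1. the red tin lies at the front of the magazine (distance between red_tin_mid and seat_front below 0.012 m and angle between the z axis of red_tin_mid and the y axis of magazine, either way round below 0.25 rad), for 0.2 s.
2. the yellow tin lies behind it (distance between yellow_tin_mid and seat_middle below 0.012 m and angle between the z axis of yellow_tin_mid and the y axis of magazine, either way round below 0.25 rad), for 0.2 s.
At the end, for the whole second after the job is handed in: red, yellow and green tin lie across the track in this order from the front, each centre within 12 mm of its seat (front, middle, rear, the green one past the ridge) and each axis within 0.25 rad of the magazine's y axis (all of step 1 and all of step 2 and distance between green_tin_mid and seat_rear below 0.012 m and angle between the z axis of green_tin_mid and the y axis of magazine, either way round below 0.25 rad); the robot touches nothing.
It fails at once if a bystander (dip cup, red marker or tongs) is moved more than 40 mm (distance of any of ramekin_1, ramekin_2, ramekin_4, marker_3, tongs from where it was at the start of the episode above 0.04 m).
It also fails if it takes over 72 s, if anything falls off the work surface, if the arm or the gripper's body presses on something with over 40 N, if the wrist force passes 120 N, or if a joint passes its speed limit or range.

ROBOT

A 6-joint arm with a two-finger parallel gripper is mounted at the origin on a cart in front of the work surface, level with it; the furniture and walls round the work are solid. World frame = base frame: x ahead of the robot, y to its left, z up, the work surface at z = 0. Lengths are in m, angles in rad, forces in N, time in s.
With the tool pointing down it reaches from about 0.375 to 0.9 m from the base axis. Payload 3.1 kg.
Tool frame: the origin (TCP) lies midway between the tips of the shut fingers; the grasp point (between the pads) lies 19 mm behind it; z points along the fingers, y is the direction in which the jaws open and shut (so a half turn about z gives the same grasp; the last joint's range is limited). The gripper opens to 85 mm and grips with 20 to 120 N. Pads are 22 mm wide; open, the fingers measure 114 mm over their backs; the gripper's body (76 mm by 85 mm) begins 54 mm behind the grasp point. The pads swing forward as they close: fully open they stand 13 mm farther back than shut.
Start: joints at [1.153, 0.527, 1.433, -0, 1.181, -0.178], TCP at [0.148, 0.607, 0.231] pointing down, gripper open.
Joint ranges: [-3.08, 3.08], [-0.75, 2.2], [0.22, 2.44], [-1.43, 4.57], [0, 2.65], [-2.85, 2.85]. Speed limits (rad/s): [2.79, 2.79, 3.14, 3.14, 3.14, 3.14].

INTERFACE

Orientations are given as a unit quaternion [x, y, z, w].
In Python, from station import manip gives the robot as it stands.
- The arm moves only by the tool servo_tool, never from a script. Its argument "increments" is a list of rows, each an object with "hand": the closure, from 0 (fully open) to 1 (shut); "travel": the shift along the tool's x, y, z in mm, a list of three; "yaw": the turn about the tool's z in degrees. A call has 1 to 20 rows; each row shifts and turns the commanded pose from where the row before left it, along the tool's axes as they then stand; what a row does not reach is not made up. A row lasts 1/10 s, in which the tool goes at most 50 mm and 8.59 degrees, less where a joint would pass 70% of its speed; a pose out of reach is approached as far as the arm can. A call with a gripper value outside its range is refused whole. The fingers move at their own pace and stop on an object; "newtons" is the grip in N (left out, the last holds). Time passes only in rows, so rows that do not move let the fingers close. It gives the time, the measured TCP pose, the force and the opening at its end, in the units of the state.
- manip.sense(): the state, without advancing time (a new reading comes with each control period).
- manip.snapshot(name): name is "scene" or "side" or "wrist"; returns a dict with "pixels" (480x640x3 uint8, blue, green, red), "fx", "fy", "cx", "cy" (pixels), "D" ([k1, k2, p1, p2, k3] as OpenCV has them; the pictures are not rectified), "R" (3x3) and "t" (3): a world point X has camera coordinates R X + t. Camera axes: x right, y down, z forward; pixel columns grow to the right and rows downward; lengths in m; the calibration is good to about 2 mm. A picture is of the moment at which its call begins. There is no depth.
- manip.sign_off(): hands the job in, once; it reports no verdict.
The state is a dict: "t": time; "q": joint angles; "qd": joint speeds; "tau": joint torques, N m; "tcp_pos": TCP position; "tool_rot": TCP orientation; "force": force on the tool from outside, world axes, zero at the start; "ft_torque": the same for the moment, N m; "finger_gap": opening from 0.0 (shut) to 1.0 (fully open).
Only numpy, scipy, OpenCV 4.12 (cv2) and the standard library are available. Lean on these libraries where they do the work, as an engineer would, in place of code of your own. Each camera call takes 0.05 s, during which the arm holds its last target.

## Working session

There is one attempt and no reset: what is moved stays moved. The work goes in short steps, Python scripts to look and compute and a tool call to move; the robot and the scene stay as the last step left them, time stands still between calls to the robot, and variables do not carry over. Pictures are saved under pics/ and viewed, and the job is handed in when it is done.

Besides the shell and the picture viewer there is one more tool, called as name(argument=value, ...) on one line, values as JSON. servo_tool: Moves the arm, as the interface text tells. Its arguments: {"type":"object","properties":{"increments":{"type":"array","items":{"type":"object","properties":{"hand":{"type":"number"},"travel":{"type":"array","items":{"type":"number"}},"yaw":{"type":"number"}}}},"newtons":{"type":"number"}},"required":["increments"]}

```bash
ls; mkdir -p pics; python3 - <<'E'
from station import manip
import cv2
print(manip.sense())
for n in ("scene","side","wrist"):
    s=manip.snapshot(n); cv2.imwrite(f"pics/a_{n}.png",s["pixels"])
    print(n,s["fx"],s["cx"],s["cy"],s["D"],s["R"],s["t"])
E
```

```text
pics
{'t': 0.0, 'q': array([ 1.15349997e+00,  5.28458959e-01,  1.43391328e+00,  5.16304622e-06,
        1.18139602e+00, -1.78465352e-01]), 'qd': array([-0.00084191,  0.00061651, -0.00081115,  0.00011065, -0.00031391,
       -0.00052326]), 'tau': array([-8.19844945e-05, -4.42346549e+01, -1.78030050e+01, -5.15748127e-05,
        8.20201007e-03,  1.36600482e-05]), 'tcp_pos': array([0.1475066 , 0.6066027 , 0.23033456]), 'tool_rot': array([ 1.19132797e-01,  9.92877733e-01, -1.03919377e-03, -3.21546119e-04]), 'force': array([ 0.14805128, -0.71954429, -0.46303566]), 'ft_torque': array([-0.00738865, -0.04071783, -0.01288505]), 'finger_gap': 0.9995985456363096}
scene 434.12142544850826 318.4121426524395 236.96045039316544 [0.00277645 0.         0.         0.         0.        ] [[ 0.65712898 -0.75358065 -0.01725419]
 [-0.44705554 -0.37120226 -0.81384902]
 [ 0.60689608  0.54251735 -0.58082017]] [-0.50835473  0.25311592  0.78276848]
side 433.08964363173067 320.24648131481536 242.9895840456265 [-0.0726891  0.         0.         0.         0.       ] [[ 0.80834286 -0.58867676 -0.00644228]
 [-0.38742595 -0.52369171 -0.75871478]
 [ 0.44326399  0.61579758 -0.65139111]] [-0.56661468  0.19855815  1.07991874]
wrist 398.2937750556231 319.8282587633228 241.4507053823387 [-0.0322146  0.         0.         0.         0.       ] [[ 0.23659348  0.97160629 -0.00217941]
 [ 0.92938733 -0.22565765  0.29209214]
 [ 0.28330676 -0.07113261 -0.9563877 ]] [-0.62336234 -0.03859426  0.37963381]
```

View pics/a_scene.png

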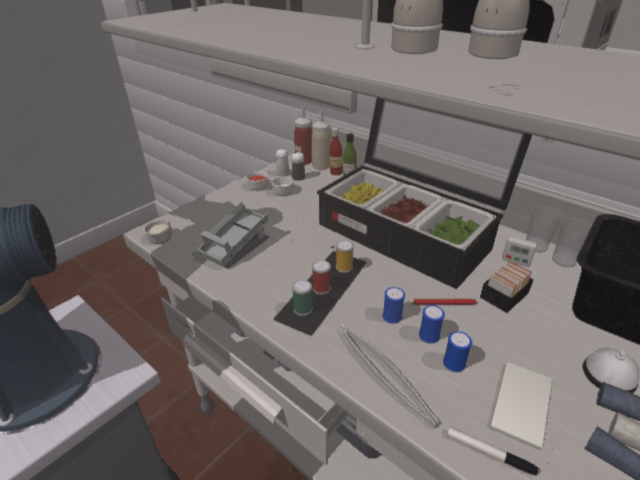

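View pics/a_side.png

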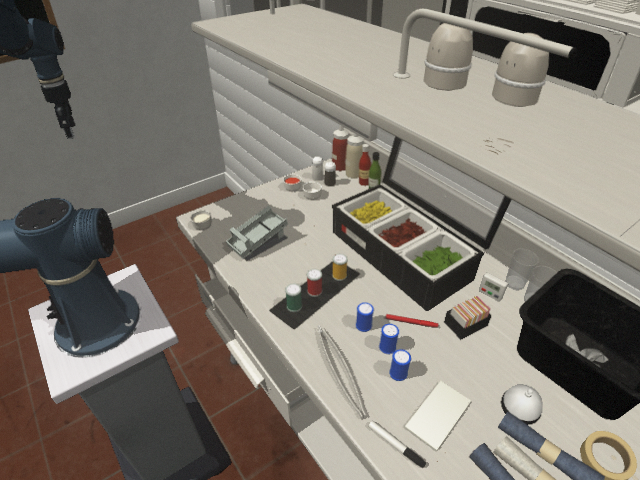

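View pics/a_wrist.png

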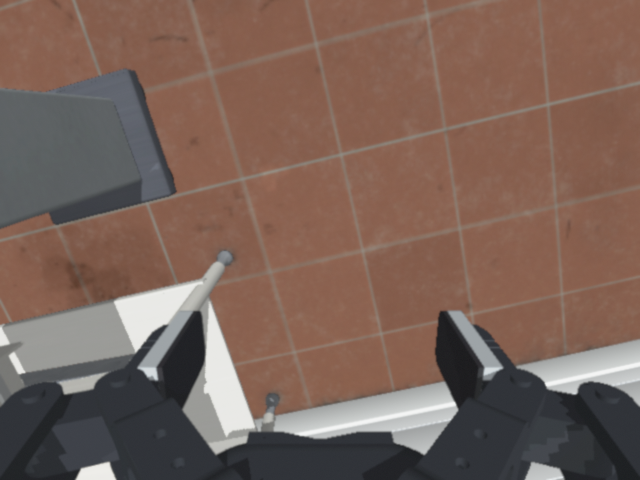

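The scene picture shows green at about (303,298), red (321,277), yellow (344,257) on the mat, and the magazine at about (234,235). I'll enlarge these areas.

```bash
python3 - <<'E'
import cv2
a=cv2.imread("pics/a_scene.png");b=cv2.imread("pics/a_side.png")
cv2.imwrite("pics/b1.png",cv2.resize(a[190:280,185:285],None,fx=6,fy=6,interpolation=cv2.INTER_CUBIC))
cv2.imwrite("pics/b2.png",cv2.resize(b[190:270,210:310],None,fx=7,fy=7,interpolation=cv2.INTER_CUBIC))
cv2.imwrite("pics/b3.png",cv2.resize(a[230:330,270:370],None,fx=6,fy=6,interpolation=cv2.INTER_CUBIC))
cv2.imwrite("pics/b4.png",cv2.resize(b[245:330,265:365],None,fx=7,fy=7,interpolation=cv2.INTER_CUBIC))
E
```

```text
(no output)
```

View pics/b1.png

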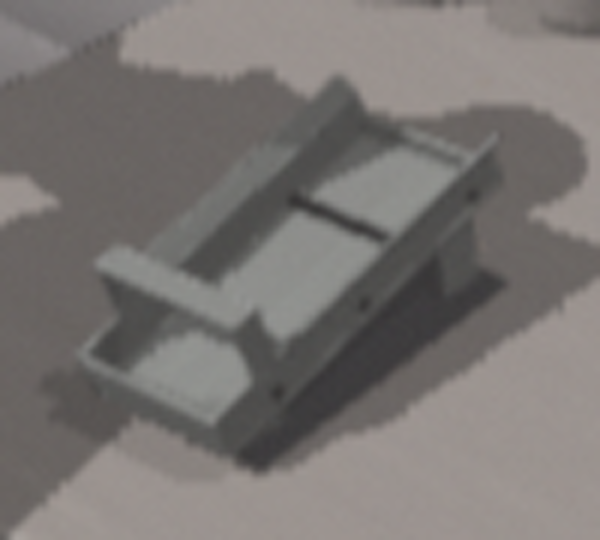

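View pics/b2.png

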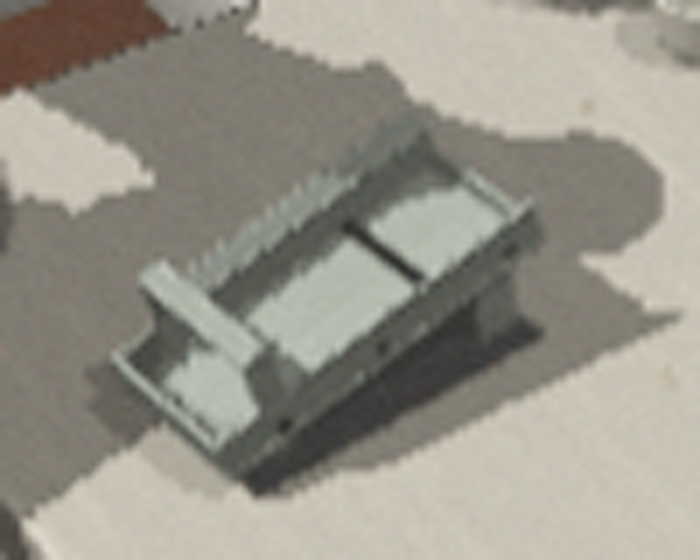

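View pics/b3.png

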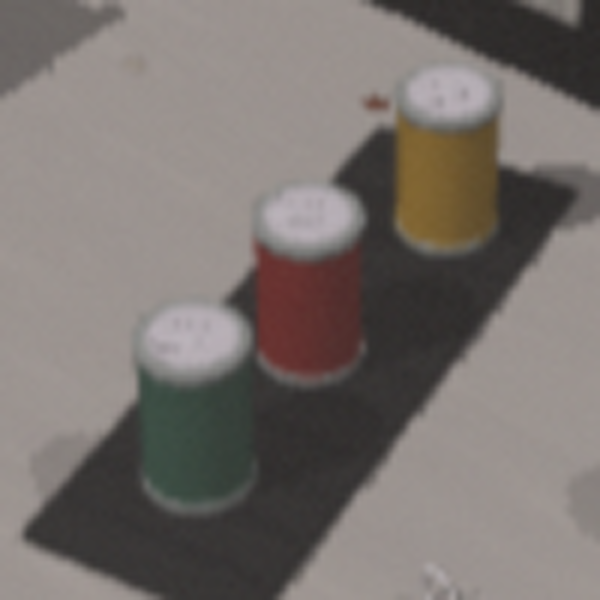

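View pics/b4.png

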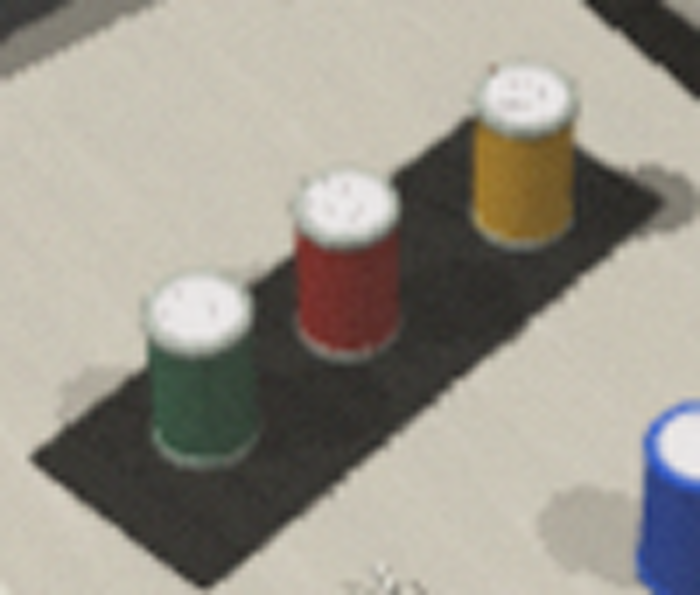

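```bash
cat > h.py <<'E'
import numpy as np, cv2
from scipy.optimize import least_squares
def proj(c,X): 
    K=np.array([[c["fx"],0,c["cx"]],[0,c["fy"],c["cy"]],[0,0,1]])
    return cv2.projectPoints(np.asarray(X,float).reshape(-1,3),cv2.Rodrigues(c["R"])[0],c["t"],K,np.array(c["D"]))[0].reshape(-1,2)
def ray(c,uv):
    K=np.array([[c["fx"],0,c["cx"]],[0,c["fy"],c["cy"]],[0,0,1]])
    p=cv2.undistortPoints(np.array([[uv]],float),K,np.array(c["D"])).reshape(2)
    return -c["R"].T@c["t"], c["R"].T@np.array([p[0],p[1],1])
def onz(c,uv,z):
    o,d=ray(c,uv); return o+d*(z-o[2])/d[2]
def up(x,y,k,ox,oy): return ((x+.5)/k-.5+ox,(y+.5)/k-.5+oy)
def tri(cs,uvs):
    A=np.zeros((3,3));b=np.zeros(3);
    for c,u in zip(cs,uvs):
        o,d=ray(c,u);d/=np.linalg.norm(d);M=np.eye(3)-np.outer(d,d);A+=M;b+=M@o
    return np.linalg.solve(A,b)
E
cat > m.py <<'E'
from h import *
from station import manip
S=manip.snapshot("scene");D=manip.snapshot("side")
for n,a,b in (("yellow",(449,95),(526,98)),("red",(310,218),(348,206)),("green",(195,340),(199,311))):
    ua=up(*a,6,270,230);ub=up(*b,7,265,245)
    print(n,onz(S,ua,.07),onz(D,ub,.07),tri((S,D),(ua,ub)))
A=lambda x,y:up(x,y,6,185,190)
B=lambda x,y:up(x,y,7,210,190)
obs=[]
P={"ridgeL":((292,200),(347,226)),"ridgeR":((386,237),(420,276)),"lipL":((340,78),(415,115)),"lipR":((495,138),(535,205)),
"hoodLf":((97,262),(142,272)),"hoodRf":((237,332),(250,362)),"frontL":((83,355),(116,357)),"frontR":((213,425),(215,445))}
for k,(a,b) in P.items(): print(k,tri((S,D),(A(*a),B(*b))))
c12,s12=np.cos(np.radians(12)),np.sin(np.radians(12))
def pt(p,s,y,h):
    X=p[0];Y=p[1];Z=p[2];th=p[3]
    lx=s*c12-h*s12; lz=s*s12+h*c12
    return [X+lx*np.cos(th)-y*np.sin(th),Y+lx*np.sin(th)+y*np.cos(th),Z+lz]
def model(p):
    w,wf,sf=p[4:7]
    return dict(ridgeL=pt(p,.0965,.0355,.005),ridgeR=pt(p,.0965,-.0355,.005),lipL=pt(p,.15,.045,.028),lipR=pt(p,.15,-.045,.028),
    hoodLf=pt(p,0,w,.049),hoodRf=pt(p,0,-w,.049),frontL=pt(p,sf,wf,.018),frontR=pt(p,sf,-wf,.018))
def res(p):
    M=model(p);r=[]
    for k,(a,b) in P.items():
        r+=list((proj(S,M[k])[0]-A(*a)))+list((proj(D,M[k])[0]-B(*b)))
    return r
f=least_squares(res,[.25,.5,.02,.8,.037,.037,-.022],loss="soft_l1",x_scale=[.01]*3+[.1]+[.01]*3)
print(f.x,f.cost);print(np.round(np.array(res(f.x)).reshape(-1,4),1))
np.save("mag.npy",f.x)
E
python3 m.py
```

```text
yellow [ 0.59281577 -0.23663069  0.07      ] [ 0.59150915 -0.23884772  0.07      ] [ 0.59148668 -0.23827166  0.07064829]
red [ 0.50470499 -0.24402729  0.07      ] [ 0.50350356 -0.24603312  0.07      ] [ 0.50325104 -0.2458662   0.07102799]
green [ 0.43191391 -0.25637519  0.07      ] [ 0.43080987 -0.25760108  0.07      ] [ 0.43005414 -0.2585689   0.07197928]
ridgeL [0.51201175 0.0553518  0.04732706]
ridgeR [0.51954962 0.0055582  0.04712319]
lipL [0.55754864 0.07052585 0.07912938]
lipR [ 0.56140989 -0.02161096  0.08432814]
hoodLf [0.41638168 0.05551158 0.06720593]
hoodRf [ 0.42882314 -0.01353381  0.05878084]
frontL [0.39319604 0.0408106  0.04222507]
frontR [ 0.40399295 -0.02394599  0.03401205]
[ 0.43303816  0.02707117  0.01146913  0.1105939   0.03966383  0.03729299
 -0.02352685] 15.381579560514044
[[-0.6 -0.3  0.2 -1.4]
 [ 4.4  2.2  3.8  2.1]
 [-0.2 -0.2 -0.  -1.9]
 [ 0.4 -0.1  1.2 -1.9]
 [-1.   0.9 -0.6 -0.1]
 [-0.5  0.2 -0.6 -0.1]
 [-0.6  1.   0.5 -0.2]
 [-0.1  0.   0.7 -0.4]]
```

Red is the middle tin, yellow the far one and green the near one. Magazine: front seat near (0.433, 0.027), yaw about 0.11. The end called ridgeR is hidden by the right cheek, so it's an outlier. Next I align the jaws with the magazine and look from above.

servo_tool(increments=[{"hand": 0, "yaw": 8.5, "travel": [0, 0, 0]}, {"hand": 0, "yaw": 8.5, "travel": [0, 0, 0]}, {"hand": 0, "yaw": 8.5, "travel": [0, 0, 0]}, {"hand": 0, "yaw": 8.5, "travel": [0, 0, 0]}, {"hand": 0, "yaw": 8.5, "travel": [0, 0, 0]}, {"hand": 0, "yaw": 8.5, "travel": [0, 0, 0]}, {"hand": 0, "yaw": 8.5, "travel": [0, 0, 0]}, {"hand": 0, "yaw": 8.5, "travel": [0, 0, 0]}, {"hand": 0, "yaw": 1.5, "travel": [0, 0, 0]}, {"hand": 0, "yaw": 0, "travel": [-34, 26, 0]}, {"hand": 0, "yaw": 0, "travel": [-34, 26, 0]}, {"hand": 0, "yaw": 0, "travel": [-34, 26, 0]}, {"hand": 0, "yaw": 0, "travel": [-34, 26, 0]}, {"hand": 0, "yaw": 0, "travel": [-34, 26, 0]}, {"hand": 0, "yaw": 0, "travel": [-34, 26, 0]}, {"hand": 0, "yaw": 0, "travel": [-34, 26, 0]}, {"hand": 0, "yaw": 0, "travel": [-34, 26, 0]}, {"hand": 0, "yaw": 0, "travel": [-34, 26, 0]}, {"hand": 0, "yaw": 0, "travel": [-34, 26, 0]}])

```text
t: 2.15
tcp_pos: [0.4474, 0.2991, 0.2315]
tool_rot: [0.663, 0.749, 0.0, 0.0]
force: [-0.4, 0.4, -0.3]
finger_gap: 0.998
```

servo_tool(increments=[{"hand": 0, "yaw": 0, "travel": [-43, 2, -5]}, {"hand": 0, "yaw": 0, "travel": [-43, 2, -5]}, {"hand": 0, "yaw": 0, "travel": [-43, 2, -5]}, {"hand": 0, "yaw": 0, "travel": [-43, 2, -5]}, {"hand": 0, "yaw": 0, "travel": [-43, 2, -5]}, {"hand": 0, "yaw": 0, "travel": [-43, 2, -5]}, {"hand": 0, "yaw": 0, "travel": [-43, 2, -5]}, {"hand": 0, "yaw": 0, "travel": [0, 0, 0]}, {"hand": 0, "yaw": 0, "travel": [0, 0, 0]}])

```text
t: 3.05
tcp_pos: [0.496, 0.0024, 0.2663]
tool_rot: [0.664, 0.748, 0.0, -0.0]
force: [0.1, -0.0, 0.9]
finger_gap: 0.998
```

```bash
python3 - <<'E'
from station import manip
import cv2,pickle
s=manip.snapshot("wrist"); cv2.imwrite("pics/c_wrist.png",s["pixels"]); pickle.dump(s,open("c.pkl","wb"))
st=manip.sense();print(st["t"],st["tcp_pos"],st["tool_rot"],st["q"])
E
```

```text
3.1 [0.49553076 0.00347245 0.26615184] [ 6.63668207e-01  7.48026905e-01 -2.82517623e-06 -5.09909704e-04] [-2.19206995e-01  3.08782269e-01  1.70681777e+00  5.42364143e-04
  1.12688718e+00 -3.38812238e-01]
```

View pics/c_wrist.png

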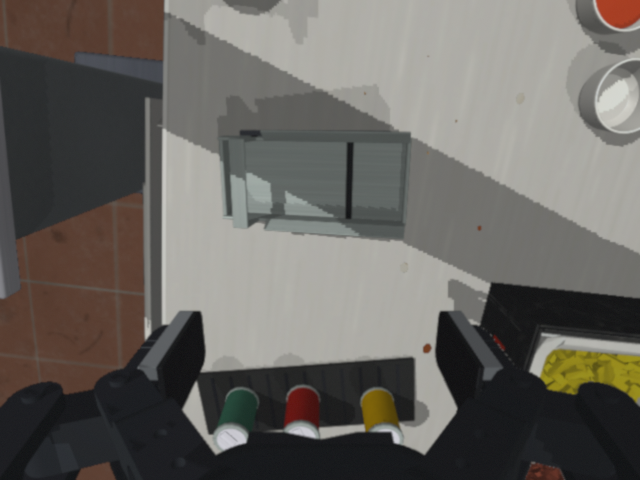

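The overhead view shows the magazine at x 220–410, y 130–240, with the ridge at x≈349 and y 142–218. The tins are at the bottom. I'll enlarge the magazine.

```bash
python3 - <<'E'
import cv2
a=cv2.imread("pics/c_wrist.png")
cv2.imwrite("pics/c1.png",cv2.resize(a[120:250,210:420],None,fx=3.8,fy=3.8,interpolation=cv2.INTER_CUBIC))
cv2.imwrite("pics/c2.png",cv2.resize(a[350:450,190:430],None,fx=3.3,fy=3.3,interpolation=cv2.INTER_CUBIC))
E
```

```text
(no output)
```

View pics/c1.png

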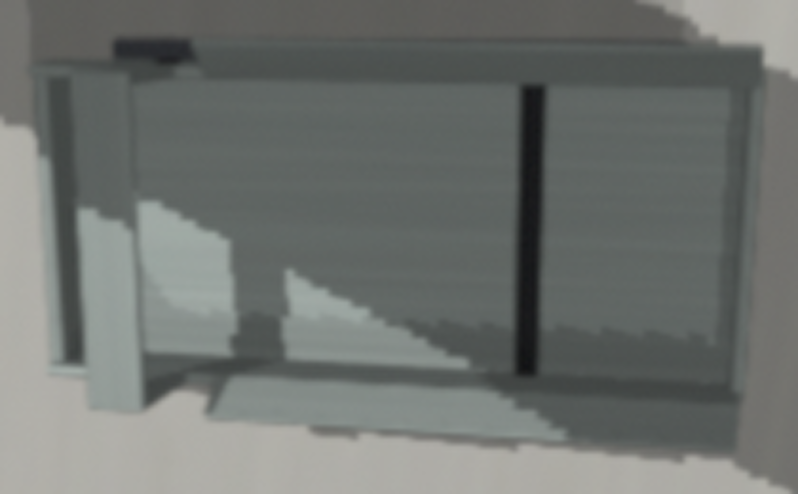

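View pics/c2.png

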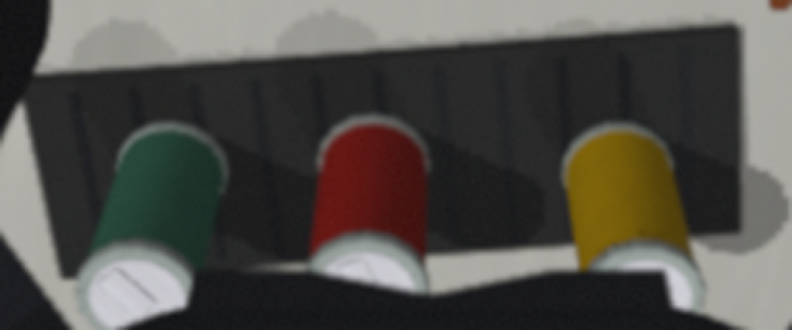

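```bash
cat > m2.py <<'E'
from h import *
import pickle
from station import manip
S=manip.snapshot("scene");D=manip.snapshot("side");W=pickle.load(open("c.pkl","rb"))
A=lambda p:up(*p,6,185,190)
B=lambda p:up(*p,7,210,190)
C=lambda p:up(*p,3.8,210,120)
P={"ridgeL":((292,200),(347,228),(532,86)),"ridgeR":(None,None,(526,374)),"lipL":((340,78),(415,115),(762,48)),"lipR":((495,138),(535,205),(737,455)),
"hoodLf":((97,262),(142,272),(72,72)),"hoodRf":((237,332),(250,362),(92,408)),"hoodLb":(None,None,(130,70)),"hoodRb":(None,None,(142,410)),
"frontL":((83,355),(116,357),(38,72)),"frontR":((213,425),(215,445),(52,373))}
c12,s12=np.cos(np.radians(12)),np.sin(np.radians(12))
def pt(p,s,y,h):
    X=p[0];Y=p[1];Z=p[2];th=p[3]
    lx=s*c12-h*s12; lz=s*s12+h*c12
    return [X+lx*np.cos(th)-y*np.sin(th),Y+lx*np.sin(th)+y*np.cos(th),Z+lz]
def model(p):
    w,wf,sf=p[4:7]
    return dict(ridgeL=pt(p,.0965,.0355,.005),ridgeR=pt(p,.0965,-.0355,.005),lipL=pt(p,.15,.045,.028),lipR=pt(p,.15,-.045,.028),
    hoodLf=pt(p,0,w,.049),hoodRf=pt(p,0,-w,.049),hoodLb=pt(p,.014,w,.049),hoodRb=pt(p,.014,-w,.049),frontL=pt(p,sf,wf,.018),frontR=pt(p,sf,-wf,.018))
if __name__=="__main__":
    def res(p,full=False):
        M=model(p);r=[]
        for k,v in P.items():
            for cam,f,o in zip((S,D,W),(A,B,C),v):
                e=(proj(cam,M[k])[0]-f(o)) if o else np.zeros(2)
                r.append(e)
        r=np.array(r)
        return r.reshape(-1,6) if full else r.ravel()
    f=least_squares(res,[.433,.027,.011,.11,.037,.037,-.022],loss="soft_l1",x_scale=[.01]*3+[.1]+[.01]*3)
    print(f.x,f.cost);print(np.round(res(f.x,True),1))
    np.save("mag.npy",f.x)
    p=f.x
    for s in (0,40,60,80,111): print(s,np.round(pt(p,s/1000,0,.02),4),np.round(pt(p,s/1000,0,.0),4))
    for n,u in (("green",(137,290)),("red",(369,280)),("yellow",(645,290))): print(n,"top~",onz(W,up(*u,3.3,190,350),.07))
    for n,u in (("green",(172,165)),("red",(374,158)),("yellow",(616,167))): print(n,"base~",onz(W,up(*u,3.3,190,350),.006))
E
python3 m2.py
```

```text
[ 0.42746029  0.01549101  0.0189669   0.10821287  0.03828178  0.03711574
 -0.02267699] 12.140748543788579
[[ 0.3 -0.2  0.3 -1.   0.  -0.8]
 [ 0.   0.   0.   0.  -0.7  0.8]
 [ 0.9 -0.3  0.3 -1.4  1.8 -0.1]
 [ 1.8 -0.1  1.6 -1.2  0.6 -0.2]
 [-0.1  1.4 -0.6  0.9 -0.8 -0.2]
 [-0.1  0.4 -1.   0.6 -1.3 -0. ]
 [ 0.   0.   0.   0.  -0.4  0.6]
 [ 0.   0.   0.   0.   0.3  0.4]
 [ 0.2  1.2  0.5  0.5 -0.5 -0.7]
 [ 0.8  0.4  0.7  0.4  0.5 -1.4]]
0 [0.4233 0.015  0.0385] [0.4275 0.0155 0.019 ]
40 [0.4622 0.0193 0.0468] [0.4664 0.0197 0.0273]
60 [0.4817 0.0214 0.051 ] [0.4858 0.0218 0.0314]
80 [0.5011 0.0235 0.0552] [0.5053 0.0239 0.0356]
111 [0.5313 0.0268 0.0616] [0.5354 0.0272 0.042 ]
green top~ [ 0.4323185 -0.253521   0.07     ]
red top~ [ 0.50581278 -0.24042195  0.07      ]
yellow top~ [ 0.59410809 -0.23425291  0.07      ]
green base~ [ 0.43195514 -0.25657088  0.006     ]
red base~ [ 0.50531801 -0.24453462  0.006     ]
yellow base~ [ 0.59402292 -0.23820576  0.006     ]
```

The fit is good to under a pixel: front-seat floor at (0.4275, 0.0155, 0.019), yaw 6.2°. Now to red, with the jaws along the row and half open.

servo_tool(newtons=20, increments=[{"hand": 0.3, "yaw": 0.6, "travel": [-41.2, -3.4, 26]}, {"hand": 0.3, "yaw": 0, "travel": [-41.2, -3.4, 26]}, {"hand": 0.3, "yaw": 0, "travel": [-41.2, -3.4, 26]}, {"hand": 0.3, "yaw": 0, "travel": [-41.2, -3.4, 26]}, {"hand": 0.3, "yaw": 0, "travel": [-41.2, -3.4, 26]}, {"hand": 0.3, "yaw": 0, "travel": [-41.2, -3.4, 26]}, {"hand": 0.3, "yaw": 0, "travel": [0, 0, 0]}, {"hand": 0.3, "yaw": 0, "travel": [0, 0, 0]}])

```text
t: 4.0
tcp_pos: [0.5026, -0.2437, 0.1092]
tool_rot: [0.668, 0.745, 0.0, -0.001]
force: [-0.4, -0.1, -0.3]
finger_gap: 0.701
```

```bash
cat > snap.py <<'E'
import sys,cv2
from station import manip
from h import *
name,cam=sys.argv[1],sys.argv[2]
s=manip.snapshot(cam); im=s["pixels"]
if len(sys.argv)>3:
    x0,y0,x1,y1,k=map(float,sys.argv[3:8]); im=cv2.resize(im[int(y0):int(y1),int(x0):int(x1)],None,fx=k,fy=k,interpolation=cv2.INTER_CUBIC)
cv2.imwrite(f"pics/{name}.png",im)
st=manip.sense();q=st["tool_rot"];print(round(st["t"],2),np.round(st["tcp_pos"],4),"theta",round(2*np.degrees(np.arctan2(q[1],q[0]))-90,2),"gap",round(st["finger_gap"],3),"F",np.round(st["force"],1))
E
python3 snap.py d1 wrist
```

```text
4.05 [ 0.5028 -0.243   0.1101] theta 6.31 gap 0.7 F [-0.1 -0.5 -0.5]
```

View pics/d1.png

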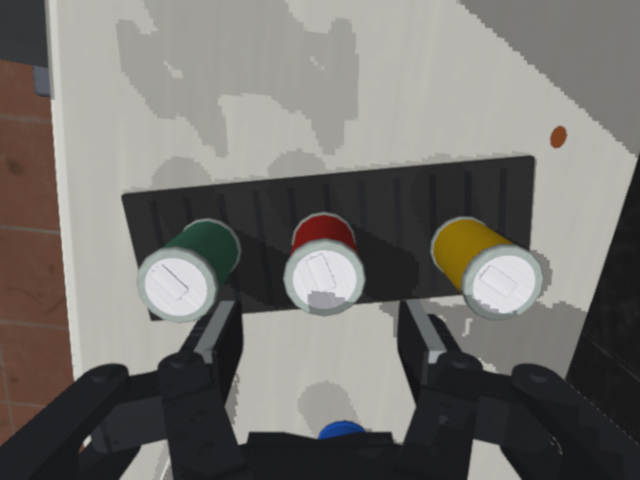

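Red's top centre is at (324,277), green's at (177,284) and yellow's at (503,283). Computing positions.

```bash
python3 - <<'E'
from h import *
from station import manip
W=manip.snapshot("wrist")
for n,u in (("green",(177,284)),("red",(324,277)),("yellow",(503,283))): print(n,onz(W,u,.07))
print(proj(W,[.5028,-.243,.11]))
E
```

```text
green [ 0.43297994 -0.25483555  0.07      ]
red [ 0.50529878 -0.24298302  0.07      ]
yellow [ 0.59442388 -0.23648961  0.07      ]
[[318.68945834 314.2770329 ]]
```

servo_tool(newtons=20, increments=[{"hand": 0.3, "travel": [-0.5, 2.3, 27], "yaw": 0}, {"hand": 0.3, "travel": [0, 0, 27], "yaw": 0}, {"hand": 0.3, "travel": [0, 0, 28], "yaw": 0}, {"hand": 0.3, "travel": [0, 0, 0], "yaw": 0}, {"hand": 0.8, "travel": [0, 0, 0], "yaw": 0}, {"hand": 0.8, "travel": [0, 0, 0], "yaw": 0}, {"hand": 0.8, "travel": [0, 0, 0], "yaw": 0}, {"hand": 0.8, "travel": [0, 0, 0], "yaw": 0}, {"hand": 0.8, "travel": [0, 0, 0], "yaw": 0}])

```text
t: 5.0
tcp_pos: [0.5061, -0.2452, 0.0299]
tool_rot: [0.668, 0.744, 0.0, 0.001]
force: [0.8, 1.8, 6.7]
finger_gap: 0.462
```

```bash
python3 snap.py e1 side 220 190 380 310 5
```

```text
5.05 [ 0.5062 -0.2452  0.0299] theta 6.2 gap 0.465 F [1.  2.2 7. ]
```

View pics/e1.png

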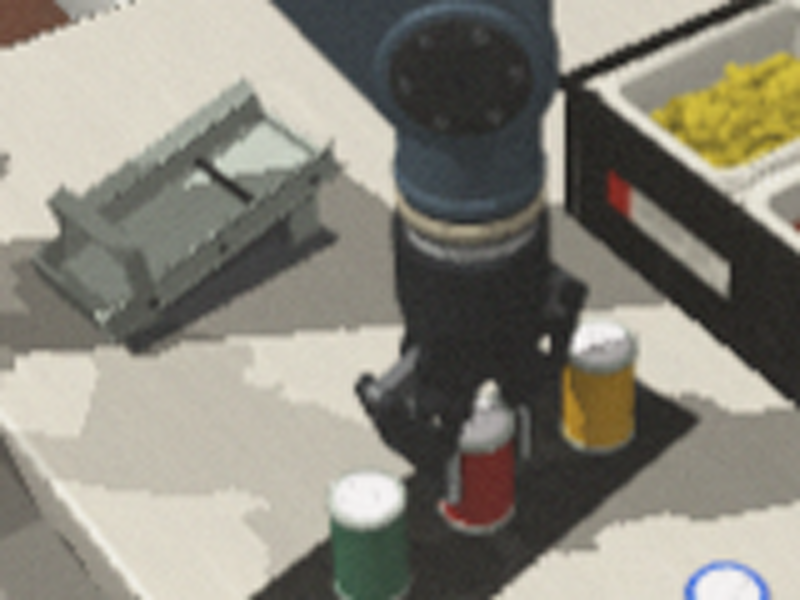

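Red is gripped. Now I roll it over its bottom edge towards +y, holding it loosely.

servo_tool(newtons=20, increments=[{"hand": 0.8, "travel": [6, 0, -2.2], "yaw": 0}, {"hand": 0.8, "travel": [6, 0, -1.3], "yaw": 0}, {"hand": 0.8, "travel": [6.3, 0, -0.5], "yaw": 0}, {"hand": 0.8, "travel": [6.3, 0, 0.2], "yaw": 0}, {"hand": 0.8, "travel": [6.2, 0, 1], "yaw": 0}, {"hand": 0.8, "travel": [6.1, 0, 1.9], "yaw": 0}, {"hand": 0.8, "travel": [0, 0, 0], "yaw": 0}])

```text
t: 5.75
tcp_pos: [0.5016, -0.2081, 0.0297]
tool_rot: [0.667, 0.745, -0.0, 0.001]
force: [-0.5, -1.2, 3.9]
finger_gap: 0.46
```

```bash
python3 snap.py e2 side 220 190 380 310 5
```

```text
5.8 [ 0.5016 -0.2082  0.0297] theta 6.26 gap 0.47 F [-0.6 -0.3  4.5]
```

View pics/e2.png

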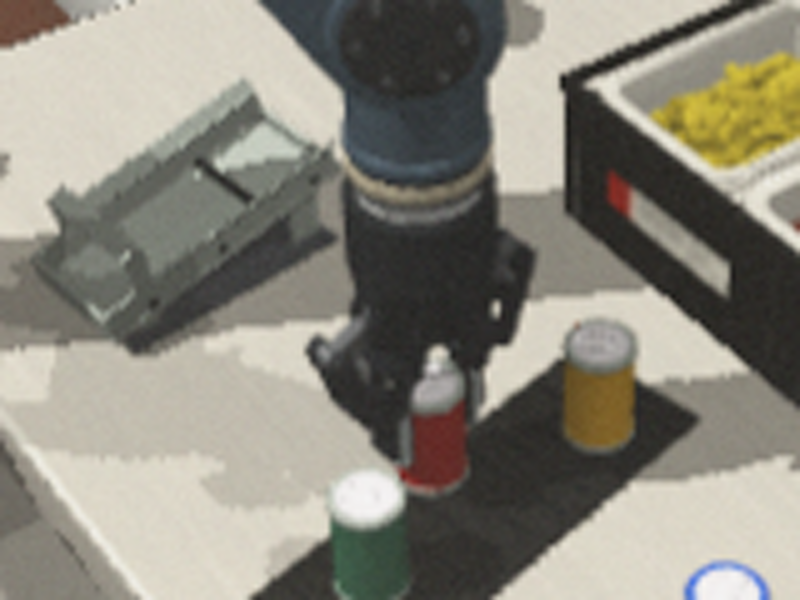

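It slid along the mat and stayed upright, so friction isn't enough. I'll use the outer edge of the right lip as a stop for the tin's bottom instead. Computing that move.

```bash
cat > rel.py <<'E'
import sys
from m2 import pt
import numpy as np
from station import manip
p=np.load("mag.npy")
st=manip.sense();q=st["tool_rot"];th=2*np.arctan2(q[1],q[0])-np.pi/2
T=st["tcp_pos"]
# mag-frame: along slope s at TCP height-projected (horizontal), lateral y
d=T-np.array(p[:3]); c,s=np.cos(p[3]),np.sin(p[3])
lx=d[0]*c+d[1]*s; ly=-d[0]*s+d[1]*c
print("TCP mag lx %.1f ly %.1f z %.1f theta-yaw %.2f deg"%(lx*1e3,ly*1e3,T[2]*1e3,np.degrees(th-p[3])), "t",round(st["t"],2),"gap",round(st["finger_gap"],3),"F",np.round(st["force"],1))
for a in sys.argv[1:]:
    S,y,h=[float(v)/1e3 for v in a.split(",")]
    X=pt([0,0,p[2],0],S,y,h); print(a,"-> lx %.1f ly %.1f z %.1f"%tuple(1e3*np.array(X)), "delta tool x %.1f y %.1f"%((y-ly)*1e3,(X[0]-lx)*1e3))
E
python3 rel.py 65,-45,28 65,0,20 110,0,20
```

```text
TCP mag lx 49.5 ly -230.4 z 29.7 theta-yaw 0.02 deg t 5.9 gap 0.462 F [-0.6  0.1  4.8]
65,-45,28 -> lx 57.8 ly -45.0 z 59.9 delta tool x 185.4 y 8.3
65,0,20 -> lx 59.4 ly 0.0 z 52.0 delta tool x 230.4 y 9.9
110,0,20 -> lx 103.4 ly 0.0 z 61.4 delta tool x 230.4 y 53.9
```

servo_tool(newtons=20, increments=[{"hand": 0.8, "travel": [0, 0, -25], "yaw": 0}, {"hand": 0.8, "travel": [0, 0, -23], "yaw": 0}, {"hand": 0.8, "travel": [38, 3, 0], "yaw": 0}, {"hand": 0.8, "travel": [40, 3, 0], "yaw": 0}, {"hand": 0.8, "travel": [40, 3, 0], "yaw": 0}, {"hand": 0.8, "travel": [38, 0, 0], "yaw": 0}, {"hand": 0.8, "travel": [0, 0, 0], "yaw": 0}, {"hand": 0.8, "travel": [0, 0, 0], "yaw": 0}])

```text
t: 6.7
tcp_pos: [0.493, -0.0511, 0.0768]
tool_rot: [0.667, 0.745, -0.0, -0.0]
force: [0.5, -1.3, -1.2]
finger_gap: 0.462
```

```bash
python3 snap.py f1 side 200 150 320 270 5; python3 snap.py f2 scene 185 170 305 290 5; python3 rel.py 65,-45,28
```

```text
6.75 [ 0.4936 -0.0522  0.077 ] theta 6.25 gap 0.459 F [ 0.4  1.  -1.6]
6.8 [ 0.4938 -0.0529  0.077 ] theta 6.19 gap 0.464 F [-0.6 -0.8 -1. ]
TCP mag lx 58.5 ly -75.6 z 77.1 theta-yaw -0.08 deg t 6.9 gap 0.465 F [-0.  -0.6 -2.4]
65,-45,28 -> lx 57.8 ly -45.0 z 59.9 delta tool x 30.6 y -0.8
```

View pics/f1.png

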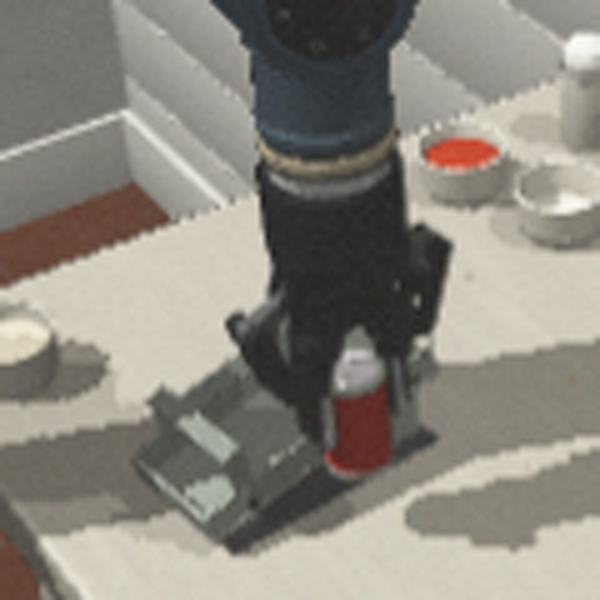

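View pics/f2.png

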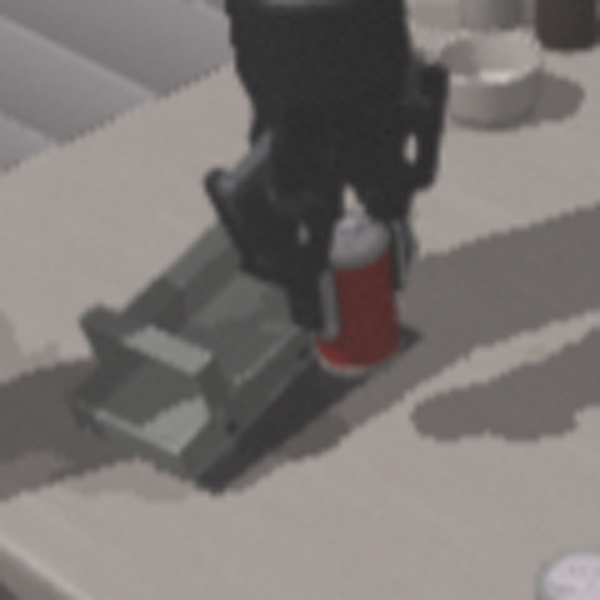

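The tin is upright at the lip. Pushing its bottom against the lip and tilting it over.

servo_tool(newtons=20, increments=[{"hand": 0.8, "travel": [10, -0.5, 0], "yaw": 0}, {"hand": 0.8, "travel": [5.5, 0, -1.5], "yaw": 0}, {"hand": 0.8, "travel": [5.5, 0, -1.2], "yaw": 0}, {"hand": 0.8, "travel": [5.7, 0, -0.5], "yaw": 0}, {"hand": 0.8, "travel": [5.7, 0, 0], "yaw": 0}, {"hand": 0.8, "travel": [5.7, 0, 0.5], "yaw": 0}, {"hand": 0.8, "travel": [5.7, 0, 1.2], "yaw": 0}, {"hand": 0.8, "travel": [0, 0, 0], "yaw": 0}])

```text
t: 7.7
tcp_pos: [0.4883, -0.0084, 0.0791]
tool_rot: [0.667, 0.745, 0.0, 0.001]
force: [0.5, -2.6, 3.2]
finger_gap: 0.468
```

```bash
python3 snap.py f3 scene 185 170 305 290 5; python3 rel.py 65,-45,28
```

```text
7.75 [ 0.4883 -0.0085  0.0791] theta 6.24 gap 0.462 F [-0.1 -2.5  2.1]
TCP mag lx 57.9 ly -30.6 z 79.0 theta-yaw 0.01 deg t 7.85 gap 0.463 F [ 0.4 -1.7  3.7]
65,-45,28 -> lx 57.8 ly -45.0 z 59.9 delta tool x -14.4 y -0.1
```

View pics/f3.png

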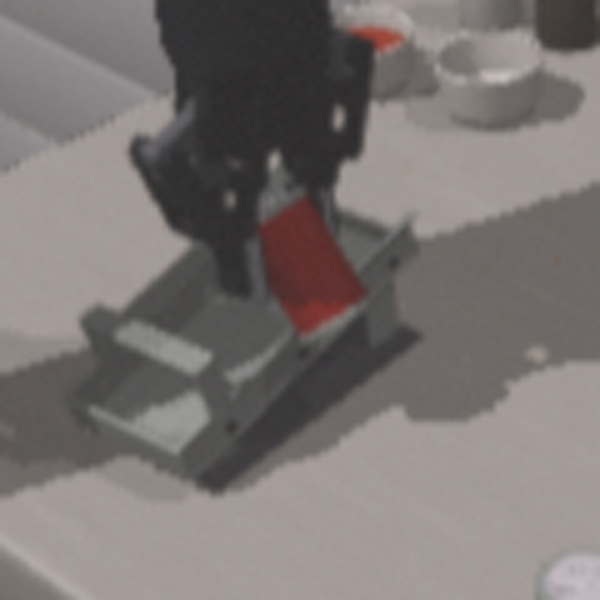

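The tin tilts about 45° in the grip as planned. Continuing.

servo_tool(newtons=20, increments=[{"hand": 0.8, "travel": [5.5, 0, 1.5], "yaw": 0}, {"hand": 0.8, "travel": [5.3, 0, 2.5], "yaw": 0}, {"hand": 0.8, "travel": [5, 0, 3.2], "yaw": 0}, {"hand": 0.8, "travel": [4.5, 0, 3.8], "yaw": 0}, {"hand": 0.8, "travel": [2, 0, 3.5], "yaw": 0}, {"hand": 0.8, "travel": [0, 0, 0], "yaw": 0}])

```text
t: 8.45
tcp_pos: [0.4849, 0.0144, 0.0636]
tool_rot: [0.668, 0.745, -0.0, -0.001]
force: [-0.7, 0.3, 2.0]
finger_gap: 0.463
```

```bash
python3 snap.py f4 scene 185 170 305 290 5; python3 rel.py 65,-45,28
```

```text
8.5 [0.485  0.0142 0.0638] theta 6.24 gap 0.459 F [-0.4  0.6  1.7]
TCP mag lx 57.1 ly -7.8 z 63.9 theta-yaw 0.01 deg t 8.6 gap 0.463 F [-0.6  0.7  1.8]
65,-45,28 -> lx 57.8 ly -45.0 z 59.9 delta tool x -37.2 y 0.7
```

View pics/f4.png

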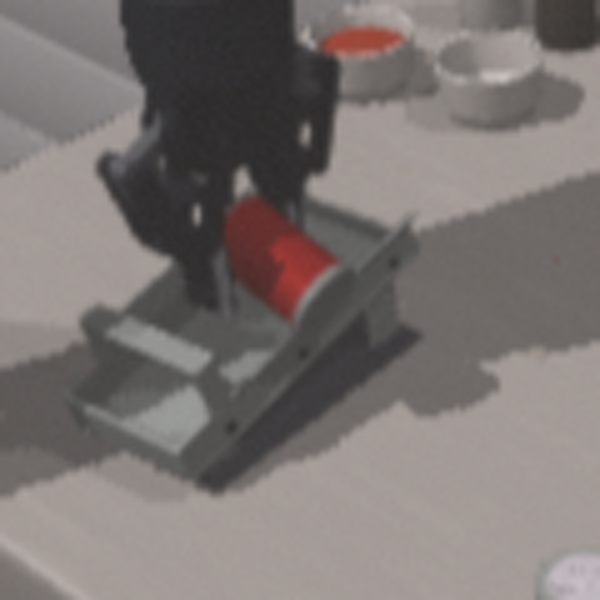

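Nearly horizontal and resting on the lip. Now over the middle, then down.

servo_tool(newtons=20, increments=[{"hand": 0.8, "travel": [0, 0, -8], "yaw": 0}, {"hand": 0.8, "travel": [10, 0, 0], "yaw": 0}, {"hand": 0.8, "travel": [10, 0, 0], "yaw": 0}, {"hand": 0.8, "travel": [0, 0, 10], "yaw": 0}, {"hand": 0.8, "travel": [0, 0, 8], "yaw": 0}, {"hand": 0.8, "travel": [0, 0, 6], "yaw": 0}, {"hand": 0.8, "travel": [0, 0, 5], "yaw": 0}, {"hand": 0.8, "travel": [0, 0, 0], "yaw": 0}])

```text
t: 9.4
tcp_pos: [0.4817, 0.0352, 0.0422]
tool_rot: [0.668, 0.744, -0.0, -0.002]
force: [-1.3, 7.9, 4.1]
finger_gap: 0.459
```

```bash
python3 snap.py f5 scene 185 170 305 290 5; python3 rel.py 65,-45,28
```

```text
9.45 [0.4817 0.0352 0.0424] theta 6.2 gap 0.465 F [-1.9  9.3  3.8]
TCP mag lx 56.1 ly 13.6 z 42.4 theta-yaw -0.01 deg t 9.55 gap 0.463 F [-1.5  9.2  2.8]
65,-45,28 -> lx 57.8 ly -45.0 z 59.9 delta tool x -58.6 y 1.7
```

View pics/f5.png

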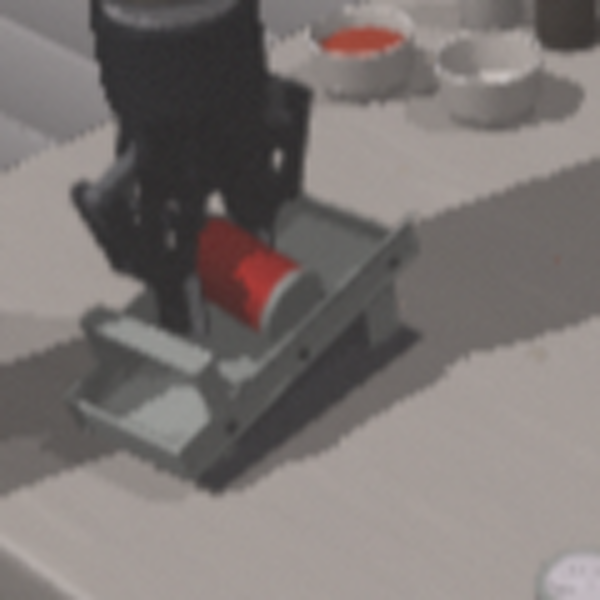

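servo_tool(newtons=20, increments=[{"hand": 0.8, "travel": [3, 0, 0], "yaw": 0}, {"hand": 0.8, "travel": [0, 0, 0], "yaw": 0}, {"hand": 0.25, "travel": [0, 0, 0], "yaw": 0}, {"hand": 0.25, "travel": [0, 0, 0], "yaw": 0}, {"hand": 0.25, "travel": [0, 0, 0], "yaw": 0}, {"hand": 0.25, "travel": [0, 0, -15], "yaw": 0}, {"hand": 0.25, "travel": [0, 0, -30], "yaw": 0}, {"hand": 0.25, "travel": [0, 0, -40], "yaw": 0}, {"hand": 0.25, "travel": [0, 0, -40], "yaw": 0}, {"hand": 0.25, "travel": [0, 0, 0], "yaw": 0}])

```text
t: 10.55
tcp_pos: [0.4868, 0.0358, 0.173]
tool_rot: [0.668, 0.744, 0.003, 0.005]
force: [0.8, -0.2, 0.0]
finger_gap: 0.747
```

```bash
python3 snap.py g1 scene 185 170 305 290 5; python3 snap.py g2 wrist
```

```text
10.6 [0.4851 0.036  0.1708] theta 6.21 gap 0.754 F [ 0.5  0.5 -0.1]
10.65 [0.4837 0.0362 0.1691] theta 6.21 gap 0.751 F [-0.4  0.6  0. ]
```

View pics/g1.png

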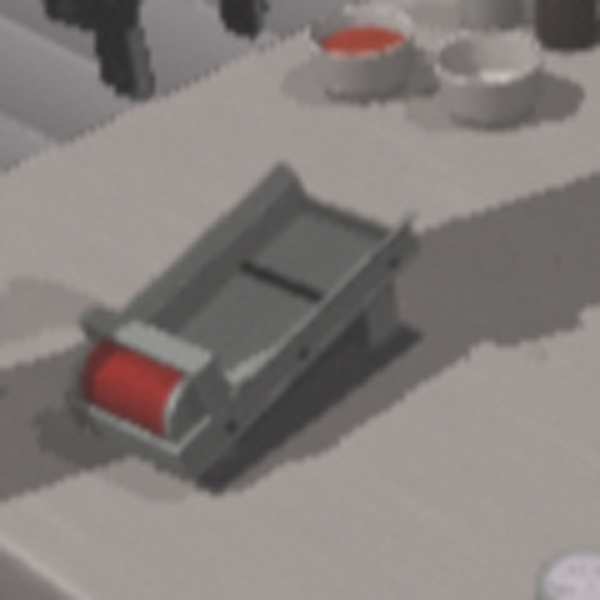

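View pics/g2.png

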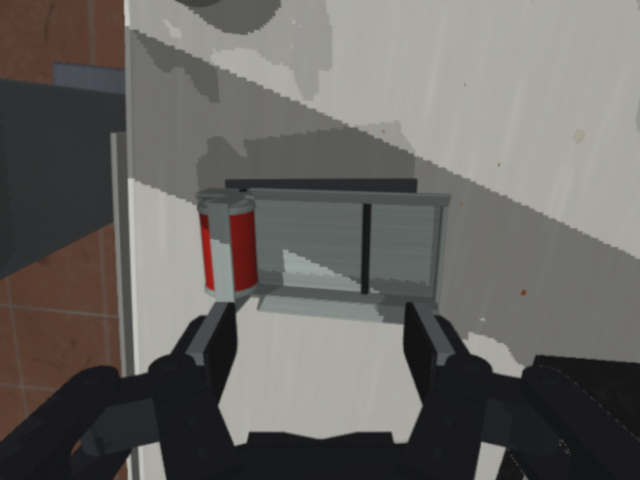

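Red lies at the front seat, under the hood, with its axis across the track. Now yellow.

servo_tool(newtons=20, increments=[{"hand": 0.3, "yaw": 0, "travel": [-40.5, 11.4, 8]}, {"hand": 0.3, "yaw": 0, "travel": [-40.5, 11.4, 8]}, {"hand": 0.3, "yaw": 0, "travel": [-40.5, 11.4, 8]}, {"hand": 0.3, "yaw": 0, "travel": [-40.5, 11.4, 8]}, {"hand": 0.3, "yaw": 0, "travel": [-40.5, 11.4, 8]}, {"hand": 0.3, "yaw": 0, "travel": [-40.5, 11.4, 8]}, {"hand": 0.3, "yaw": 0, "travel": [-40.5, 11.4, 8]}, {"hand": 0.3, "yaw": 0, "travel": [0, 0, 0]}, {"hand": 0.3, "yaw": 0, "travel": [0, 0, 0]}])

```text
t: 11.55
tcp_pos: [0.5916, -0.2369, 0.1094]
tool_rot: [0.669, 0.744, -0.0, -0.003]
force: [-0.2, -0.4, -0.5]
finger_gap: 0.698
```

```bash
python3 snap.py d2 wrist;python3 rel.py
```

```text
11.6 [ 0.5914 -0.2358  0.11  ] theta 6.18 gap 0.698 F [-0.2 -0.1 -0.9]
TCP mag lx 136.4 ly -266.8 z 111.2 theta-yaw 0.07 deg t 11.7 gap 0.699 F [0.7 0.1 0.1]
```

View pics/d2.png

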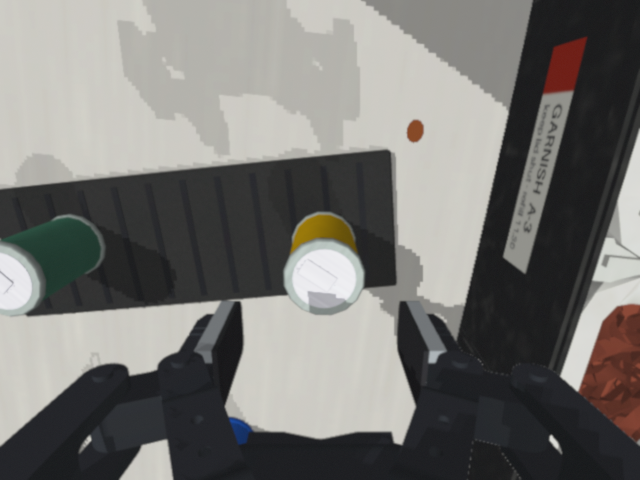

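The view matches red's (top at 324,277), so I use the same descent, then lift and carry to the lip at s≈65–70.

servo_tool(newtons=20, increments=[{"hand": 0.3, "travel": [-0.5, 2.3, 27], "yaw": 0}, {"hand": 0.3, "travel": [0, 0, 27], "yaw": 0}, {"hand": 0.3, "travel": [0, 0, 28], "yaw": 0}, {"hand": 0.3, "travel": [0, 0, 0], "yaw": 0}, {"hand": 0.8, "travel": [0, 0, 0], "yaw": 0}, {"hand": 0.8, "travel": [0, 0, 0], "yaw": 0}, {"hand": 0.8, "travel": [0, 0, 0], "yaw": 0}, {"hand": 0.8, "travel": [0, 0, 0], "yaw": 0}, {"hand": 0.8, "travel": [0, 0, 0], "yaw": 0}])

```text
t: 12.6
tcp_pos: [0.5961, -0.2373, 0.0314]
tool_rot: [0.668, 0.744, 0.0, 0.001]
force: [0.2, 0.7, 3.4]
finger_gap: 0.462
```

```bash
python3 rel.py 75,-45,28 65,-45,28
```

```text
TCP mag lx 140.3 ly -269.6 z 31.3 theta-yaw 0.01 deg t 12.7 gap 0.464 F [0.3 1.3 5.8]
75,-45,28 -> lx 67.5 ly -45.0 z 61.9 delta tool x 224.6 y -72.8
65,-45,28 -> lx 57.8 ly -45.0 z 59.9 delta tool x 224.6 y -82.6
```

servo_tool(newtons=20, increments=[{"hand": 0.8, "travel": [0, 0, -25], "yaw": 0}, {"hand": 0.8, "travel": [0, 0, -25], "yaw": 0}, {"hand": 0.8, "travel": [40, -15, 0], "yaw": 0}, {"hand": 0.8, "travel": [40, -15, 0], "yaw": 0}, {"hand": 0.8, "travel": [40, -15, 0], "yaw": 0}, {"hand": 0.8, "travel": [40, -15, 0], "yaw": 0}, {"hand": 0.8, "travel": [34, -13, 0], "yaw": 0}, {"hand": 0.8, "travel": [0, 0, 0], "yaw": 0}, {"hand": 0.8, "travel": [0, 0, 0], "yaw": 0}])

```text
t: 13.6
tcp_pos: [0.502, -0.0516, 0.0803]
tool_rot: [0.667, 0.745, 0.0, 0.0]
force: [0.8, -0.1, -1.3]
finger_gap: 0.458
```

```bash
python3 snap.py h2 scene 185 170 305 290 5; python3 rel.py 75,-45,28
```

```text
13.65 [ 0.5031 -0.0526  0.0805] theta 6.25 gap 0.462 F [ 0.3 -0.2 -0.9]
TCP mag lx 68.1 ly -76.7 z 80.4 theta-yaw -0.04 deg t 13.75 gap 0.464 F [-0.  -0.1 -0.9]
75,-45,28 -> lx 67.5 ly -45.0 z 61.9 delta tool x 31.7 y -0.5
```

View pics/h2.png

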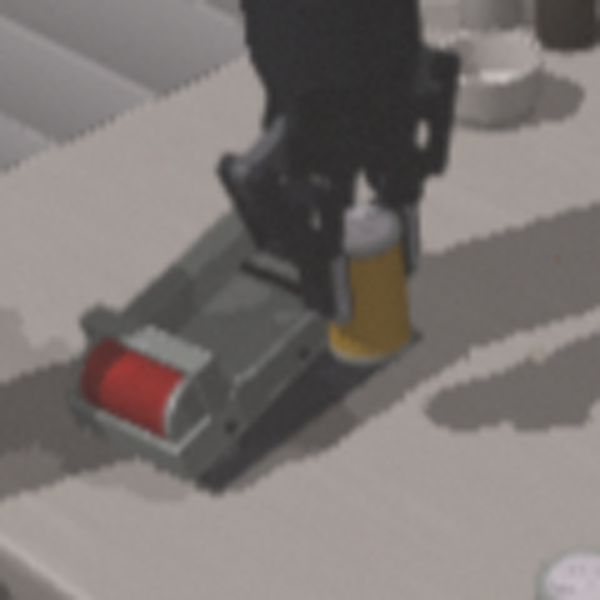

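Yellow is upright at the lip, in the same position as red was. Same tilt sequence.

servo_tool(newtons=20, increments=[{"hand": 0.8, "travel": [11, 0, 0], "yaw": 0}, {"hand": 0.8, "travel": [5.5, 0, -1.5], "yaw": 0}, {"hand": 0.8, "travel": [5.5, 0, -1.2], "yaw": 0}, {"hand": 0.8, "travel": [5.7, 0, -0.5], "yaw": 0}, {"hand": 0.8, "travel": [5.7, 0, 0], "yaw": 0}, {"hand": 0.8, "travel": [5.7, 0, 0.5], "yaw": 0}, {"hand": 0.8, "travel": [5.7, 0, 1.2], "yaw": 0}, {"hand": 0.8, "travel": [0, 0, 0], "yaw": 0}, {"hand": 0.8, "travel": [5.5, 0, 1.5], "yaw": 0}, {"hand": 0.8, "travel": [5.3, 0, 2.5], "yaw": 0}, {"hand": 0.8, "travel": [5, 0, 3.2], "yaw": 0}, {"hand": 0.8, "travel": [4.5, 0, 3.8], "yaw": 0}, {"hand": 0.8, "travel": [2, 0, 3.5], "yaw": 0}, {"hand": 0.8, "travel": [0, 0, 0], "yaw": 0}])

```text
t: 15.15
tcp_pos: [0.4937, 0.0154, 0.0665]
tool_rot: [0.668, 0.745, -0.0, -0.001]
force: [-0.3, 1.1, 2.1]
finger_gap: 0.46
```

```bash
python3 snap.py h3 scene 185 170 305 290 5; python3 rel.py 75,0,20
```

```text
15.2 [0.4937 0.0153 0.0667] theta 6.23 gap 0.467 F [-0.1  1.5  1.7]
TCP mag lx 65.8 ly -7.7 z 66.9 theta-yaw 0.00 deg t 15.3 gap 0.463 F [-1.1  0.4  1.6]
75,0,20 -> lx 69.2 ly 0.0 z 54.1 delta tool x 7.7 y 3.4
```

View pics/h3.png

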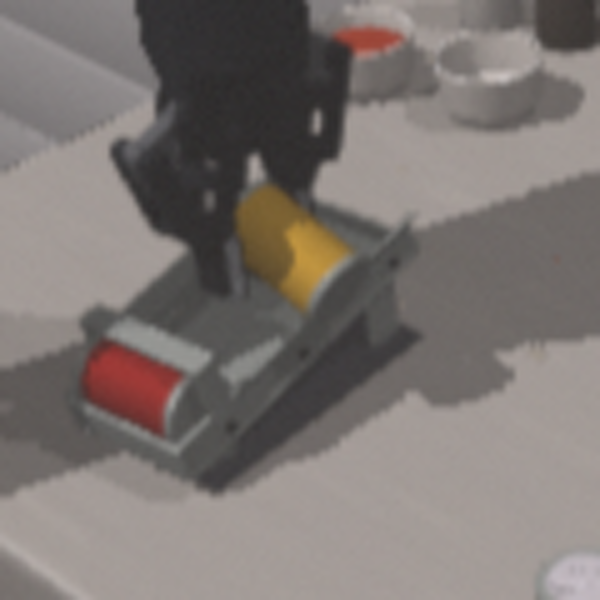

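servo_tool(newtons=20, increments=[{"hand": 0.8, "travel": [0, 0, -8], "yaw": 0}, {"hand": 0.8, "travel": [11.5, -2, 0], "yaw": 0}, {"hand": 0.8, "travel": [11.5, -2, 0], "yaw": 0}, {"hand": 0.8, "travel": [0, 0, 10], "yaw": 0}, {"hand": 0.8, "travel": [0, 0, 8], "yaw": 0}, {"hand": 0.8, "travel": [0, 0, 6], "yaw": 0}, {"hand": 0.8, "travel": [0, 0, 4], "yaw": 0}, {"hand": 0.8, "travel": [0, 0, 0], "yaw": 0}])

```text
t: 16.1
tcp_pos: [0.487, 0.0381, 0.0464]
tool_rot: [0.668, 0.744, -0.0, -0.002]
force: [-1.3, 5.7, 4.8]
finger_gap: 0.46
```

```bash
python3 snap.py h4 scene 185 170 305 290 5; python3 rel.py
```

```text
16.15 [0.487  0.038  0.0465] theta 6.19 gap 0.461 F [-1.   5.7  2.7]
TCP mag lx 61.6 ly 15.9 z 46.7 theta-yaw -0.02 deg t 16.25 gap 0.462 F [-1.7  6.2  3.2]
```

View pics/h4.png

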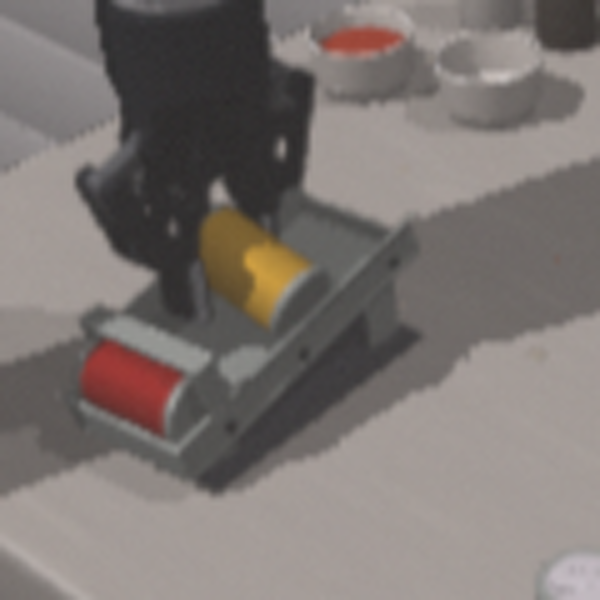

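Yellow is in the track. Same release as before.

servo_tool(newtons=20, increments=[{"hand": 0.8, "travel": [2, 0, 0], "yaw": 0}, {"hand": 0.8, "travel": [0, 0, 0], "yaw": 0}, {"hand": 0.25, "travel": [0, 0, 0], "yaw": 0}, {"hand": 0.25, "travel": [0, 0, 0], "yaw": 0}, {"hand": 0.25, "travel": [0, 0, 0], "yaw": 0}, {"hand": 0.25, "travel": [0, 0, -15], "yaw": 0}, {"hand": 0.25, "travel": [0, 0, -30], "yaw": 0}, {"hand": 0.25, "travel": [0, 0, -40], "yaw": 0}, {"hand": 0.25, "travel": [0, 0, -40], "yaw": 0}, {"hand": 0.25, "travel": [0, 0, 0], "yaw": 0}, {"hand": 0.25, "travel": [0, 0, 0], "yaw": 0}])

```text
t: 17.35
tcp_pos: [0.4886, 0.0389, 0.1733]
tool_rot: [0.668, 0.744, 0.001, 0.001]
force: [-1.1, 0.2, -0.7]
finger_gap: 0.749
```

```bash
python3 snap.py h5 scene 185 170 305 290 5; python3 snap.py h6 wrist
```

```text
17.4 [0.4876 0.039  0.1721] theta 6.21 gap 0.75 F [-0.6 -0.1 -0.6]
17.45 [0.4871 0.0391 0.1714] theta 6.21 gap 0.751 F [-0.5 -0.4 -0.6]
```

View pics/h5.png

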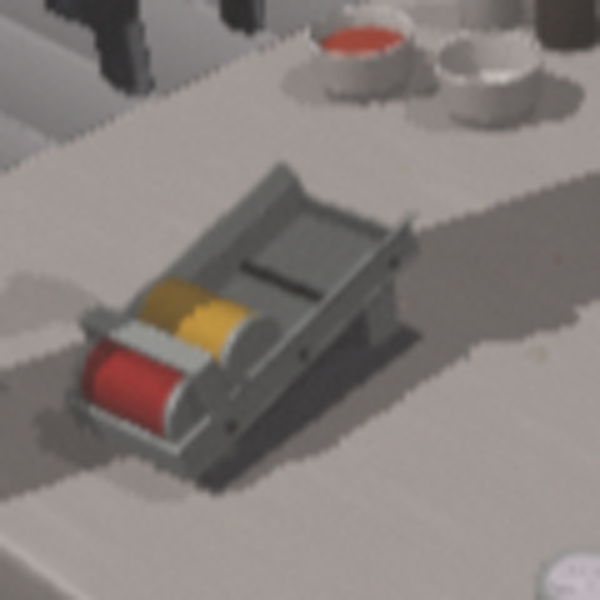

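View pics/h6.png

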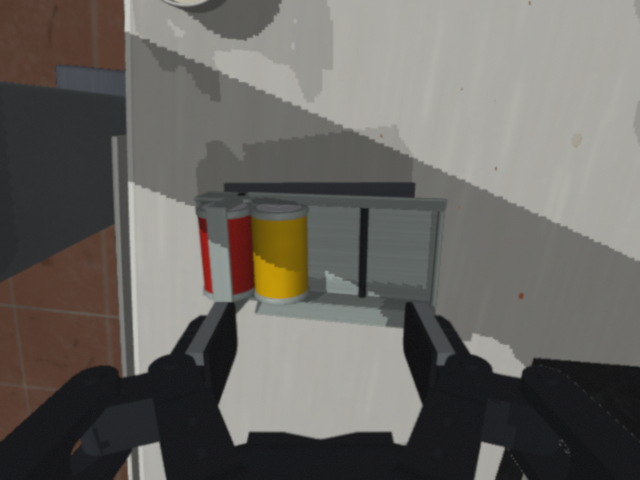

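Yellow lies behind red, touching it. Now green.

servo_tool(newtons=20, increments=[{"hand": 0.3, "yaw": 0, "travel": [-41, -12.5, 8.7]}, {"hand": 0.3, "yaw": 0, "travel": [-41, -12.5, 8.7]}, {"hand": 0.3, "yaw": 0, "travel": [-41, -12.5, 8.7]}, {"hand": 0.3, "yaw": 0, "travel": [-41, -12.5, 8.7]}, {"hand": 0.3, "yaw": 0, "travel": [-41, -12.5, 8.7]}, {"hand": 0.3, "yaw": 0, "travel": [-41, -12.5, 8.7]}, {"hand": 0.3, "yaw": 0, "travel": [-41, -12.5, 8.7]}, {"hand": 0.3, "yaw": 0, "travel": [0, 0, 0]}, {"hand": 0.3, "yaw": 0, "travel": [0, 0, 0]}])

```text
t: 18.35
tcp_pos: [0.4307, -0.2558, 0.1095]
tool_rot: [0.669, 0.743, 0.0, -0.002]
force: [-0.1, 0.5, 0.2]
finger_gap: 0.699
```

```bash
python3 snap.py d3 wrist;python3 rel.py
```

```text
18.4 [ 0.4309 -0.2547  0.1099] theta 6.16 gap 0.703 F [-0.4 -0.2  0.1]
TCP mag lx -25.0 ly -268.3 z 110.7 theta-yaw 0.09 deg t 18.5 gap 0.698 F [ 0.4  0.3 -0.7]
```

View pics/d3.png

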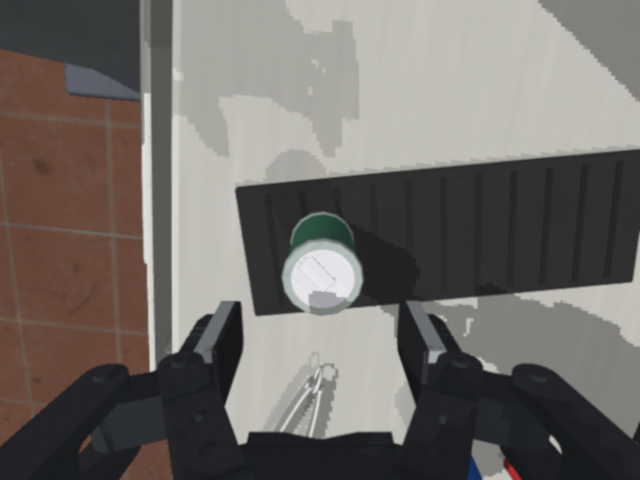

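Same picture, with the top at (322,277). The tongs' tip at (320,355) is clear of the fingers. Same grasp.

servo_tool(newtons=20, increments=[{"hand": 0.3, "travel": [-0.5, 1.8, 27], "yaw": 0}, {"hand": 0.3, "travel": [0, 0, 27], "yaw": 0}, {"hand": 0.3, "travel": [0, 0, 28], "yaw": 0}, {"hand": 0.3, "travel": [0, 0, 0], "yaw": 0}, {"hand": 0.8, "travel": [0, 0, 0], "yaw": 0}, {"hand": 0.8, "travel": [0, 0, 0], "yaw": 0}, {"hand": 0.8, "travel": [0, 0, 0], "yaw": 0}, {"hand": 0.8, "travel": [0, 0, 0], "yaw": 0}, {"hand": 0.8, "travel": [0, 0, 0], "yaw": 0}])

```text
t: 19.4
tcp_pos: [0.4343, -0.2564, 0.0301]
tool_rot: [0.668, 0.744, -0.0, 0.001]
force: [-0.6, 0.2, 4.2]
finger_gap: 0.465
```

```bash
python3 rel.py 110,-45,28
```

```text
TCP mag lx -22.5 ly -271.1 z 30.1 theta-yaw 0.01 deg t 19.5 gap 0.459 F [ 0.5 -1.2  6. ]
110,-45,28 -> lx 101.8 ly -45.0 z 69.2 delta tool x 226.1 y 124.3
```

servo_tool(newtons=20, increments=[{"hand": 0.8, "travel": [0, 0, -28], "yaw": 0}, {"hand": 0.8, "travel": [0, 0, -29], "yaw": 0}, {"hand": 0.8, "travel": [39, 25, 0], "yaw": 0}, {"hand": 0.8, "travel": [39, 25, 0], "yaw": 0}, {"hand": 0.8, "travel": [39, 25, 0], "yaw": 0}, {"hand": 0.8, "travel": [39, 25, 0], "yaw": 0}, {"hand": 0.8, "travel": [39, 25, 0], "yaw": 0}, {"hand": 0.8, "travel": [0, 0, 0], "yaw": 0}, {"hand": 0.8, "travel": [0, 0, 0], "yaw": 0}])

```text
t: 20.4
tcp_pos: [0.5369, -0.0475, 0.0861]
tool_rot: [0.667, 0.745, -0.0, -0.0]
force: [0.3, -0.9, -1.1]
finger_gap: 0.462
```

```bash
python3 snap.py i2 scene 185 170 305 290 5; python3 rel.py 110,-45,28
```

```text
20.45 [ 0.5365 -0.0486  0.0861] theta 6.28 gap 0.461 F [ 0.3 -0.5 -1.5]
TCP mag lx 101.2 ly -76.7 z 86.1 theta-yaw -0.08 deg t 20.55 gap 0.463 F [ 0.4 -0.2 -1.6]
110,-45,28 -> lx 101.8 ly -45.0 z 69.2 delta tool x 31.7 y 0.6
```

View pics/i2.png

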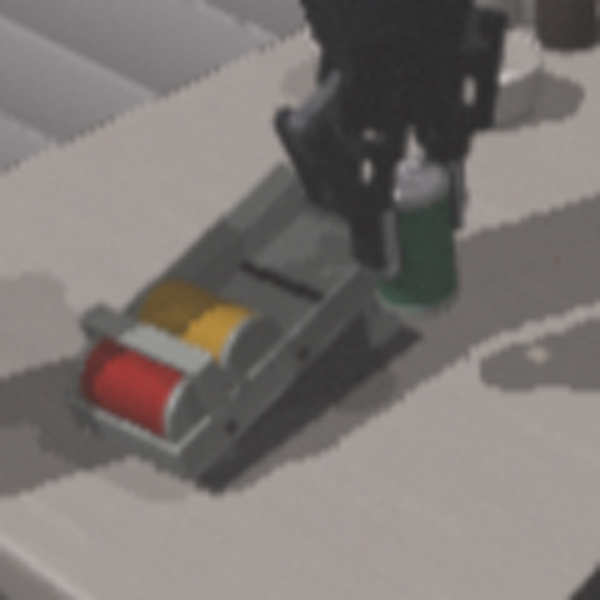

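Green is at the lip with the same relative geometry (31.7 mm to go). Same tilt, with 2 mm forward to correct drift.

servo_tool(newtons=20, increments=[{"hand": 0.8, "travel": [11, 2, 0], "yaw": 0}, {"hand": 0.8, "travel": [5.5, 0, -1.5], "yaw": 0}, {"hand": 0.8, "travel": [5.5, 0, -1.2], "yaw": 0}, {"hand": 0.8, "travel": [5.7, 0, -0.5], "yaw": 0}, {"hand": 0.8, "travel": [5.7, 0, 0], "yaw": 0}, {"hand": 0.8, "travel": [5.7, 0, 0.5], "yaw": 0}, {"hand": 0.8, "travel": [5.7, 0, 1.2], "yaw": 0}, {"hand": 0.8, "travel": [0, 0, 0], "yaw": 0}, {"hand": 0.8, "travel": [5.5, 0, 1.5], "yaw": 0}, {"hand": 0.8, "travel": [5.3, 0, 2.5], "yaw": 0}, {"hand": 0.8, "travel": [5, 0, 3.2], "yaw": 0}, {"hand": 0.8, "travel": [4.5, 0, 3.8], "yaw": 0}, {"hand": 0.8, "travel": [2, 0, 3.5], "yaw": 0}, {"hand": 0.8, "travel": [0, 0, 0], "yaw": 0}])

```text
t: 21.95
tcp_pos: [0.5312, 0.0192, 0.0727]
tool_rot: [0.668, 0.745, -0.0, -0.001]
force: [-1.6, 0.0, 3.7]
finger_gap: 0.463
```

```bash
python3 snap.py i3 scene 185 170 305 290 5; python3 rel.py 110,0,20
```

```text
22.0 [0.5313 0.019  0.0728] theta 6.23 gap 0.461 F [ 0.3 -0.6  2.4]
TCP mag lx 103.6 ly -8.1 z 73.0 theta-yaw 0.01 deg t 22.1 gap 0.463 F [0.3 0.  1.5]
110,0,20 -> lx 103.4 ly 0.0 z 61.4 delta tool x 8.1 y -0.1
```

View pics/i3.png

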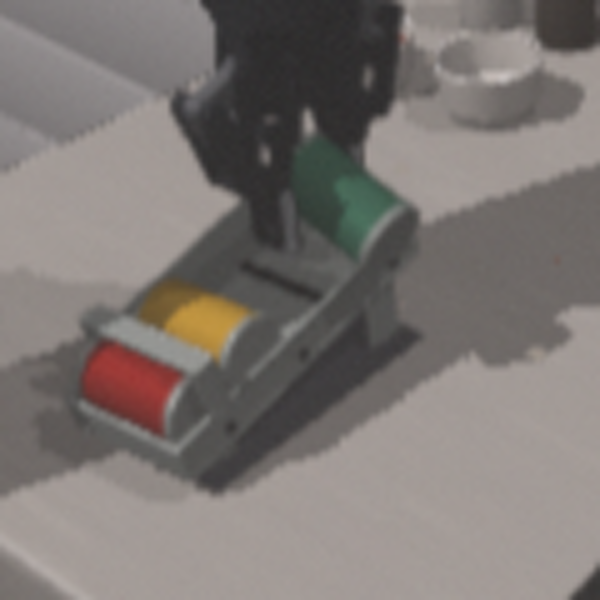

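servo_tool(newtons=20, increments=[{"hand": 0.8, "travel": [0, 0, -8], "yaw": 0}, {"hand": 0.8, "travel": [11.5, 0, 0], "yaw": 0}, {"hand": 0.8, "travel": [11.5, 0, 0], "yaw": 0}, {"hand": 0.8, "travel": [0, 0, 10], "yaw": 0}, {"hand": 0.8, "travel": [0, 0, 8], "yaw": 0}, {"hand": 0.8, "travel": [0, 0, 7], "yaw": 0}, {"hand": 0.8, "travel": [2, 0, 0], "yaw": 0}, {"hand": 0.8, "travel": [0, 0, 0], "yaw": 0}])

```text
t: 22.9
tcp_pos: [0.5288, 0.043, 0.0556]
tool_rot: [0.668, 0.744, -0.0, -0.0]
force: [0.2, -0.0, -1.7]
finger_gap: 0.46
```

```bash
python3 snap.py i4 scene 185 170 305 290 5; python3 rel.py 110,0,20
```

```text
22.95 [0.5291 0.0429 0.0559] theta 6.22 gap 0.461 F [ 1.1 -0.5 -0.5]
TCP mag lx 104.2 ly 16.1 z 56.3 theta-yaw 0.00 deg t 23.05 gap 0.464 F [ 1.1 -0.2 -0.7]
110,0,20 -> lx 103.4 ly 0.0 z 61.4 delta tool x -16.1 y -0.8
```

View pics/i4.png

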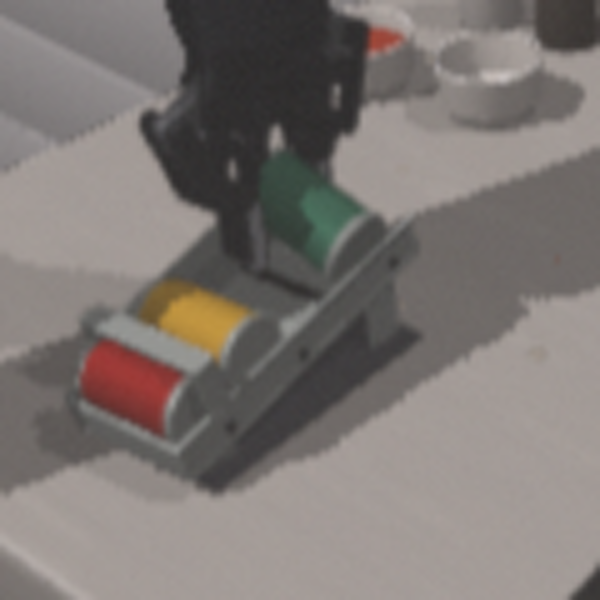

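servo_tool(newtons=20, increments=[{"hand": 0.8, "travel": [0, 0, 3], "yaw": 0}, {"hand": 0.8, "travel": [0, 0, 2], "yaw": 0}, {"hand": 0.8, "travel": [0, 0, 0], "yaw": 0}, {"hand": 0.35, "travel": [0, 0, 0], "yaw": 0}, {"hand": 0.35, "travel": [0, 0, 0], "yaw": 0}, {"hand": 0.35, "travel": [0, 0, 0], "yaw": 0}, {"hand": 0.35, "travel": [0, 0, -15], "yaw": 0}, {"hand": 0.35, "travel": [0, 0, -30], "yaw": 0}, {"hand": 0.35, "travel": [0, 0, -40], "yaw": 0}, {"hand": 0.35, "travel": [0, 0, -40], "yaw": 0}, {"hand": 0.35, "travel": [0, 0, 0], "yaw": 0}, {"hand": 0.35, "travel": [0, 0, 0], "yaw": 0}])

```text
t: 24.25
tcp_pos: [0.5296, 0.0428, 0.1773]
tool_rot: [0.668, 0.744, 0.001, 0.001]
force: [0.3, 0.2, -0.2]
finger_gap: 0.651
```

```bash
python3 snap.py i5 scene 185 170 305 290 5; python3 snap.py i6 wrist;python3 rel.py 110,0,20
```

```text
24.3 [0.5285 0.043  0.1761] theta 6.21 gap 0.651 F [-0.3 -0.3 -1.1]
24.35 [0.5281 0.0431 0.1754] theta 6.21 gap 0.646 F [-0.   1.   1.5]
TCP mag lx 102.9 ly 16.6 z 174.8 theta-yaw 0.01 deg t 24.45 gap 0.649 F [-0.4 -0.5 -0.1]
110,0,20 -> lx 103.4 ly 0.0 z 61.4 delta tool x -16.6 y 0.6
```

View pics/i5.png

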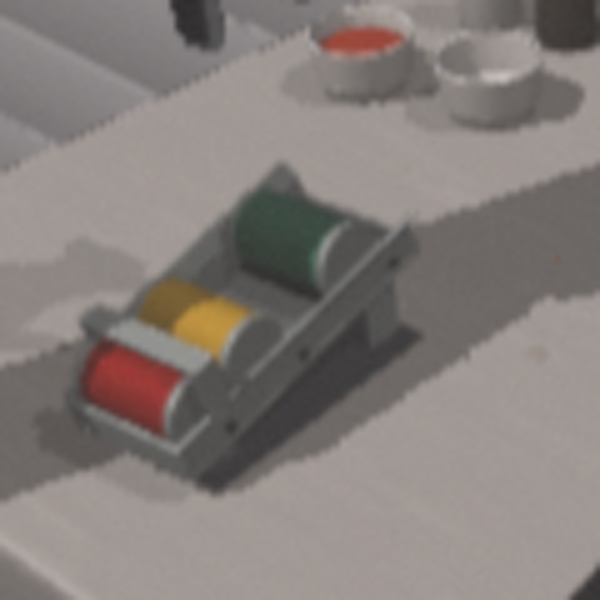

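View pics/i6.png

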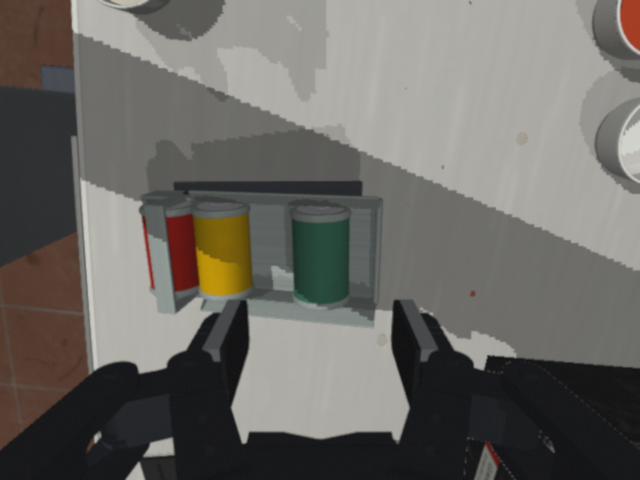

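Green rests behind the ridge, square across the track. Next I shut the fingers and go down behind it.

servo_tool(newtons=40, increments=[{"hand": 1, "travel": [-8, 26, 0], "yaw": 0}, {"hand": 1, "travel": [-8.5, 26, 0], "yaw": 0}, {"hand": 1, "travel": [0, 0, 40], "yaw": 0}, {"hand": 1, "travel": [0, 0, 40], "yaw": 0}, {"hand": 1, "travel": [0, 0, 31], "yaw": 0}, {"hand": 1, "travel": [0, 0, 0], "yaw": 0}, {"hand": 1, "travel": [0, 0, 0], "yaw": 0}])

```text
t: 25.15
tcp_pos: [0.5819, 0.0324, 0.0643]
tool_rot: [0.668, 0.744, -0.001, -0.001]
force: [0.7, 0.0, -0.1]
finger_gap: 0.0
```

```bash
python3 snap.py j1 scene 185 150 305 270 5; python3 rel.py 111,0,20
```

```text
25.2 [0.5829 0.0323 0.0656] theta 6.21 gap 0.002 F [-0.1  0.1 -0.2]
TCP mag lx 157.2 ly -0.3 z 66.9 theta-yaw 0.02 deg t 25.3 gap -0.003 F [ 0.1  0.1 -0.5]
111,0,20 -> lx 104.4 ly 0.0 z 61.6 delta tool x 0.3 y -52.8
```

View pics/j1.png

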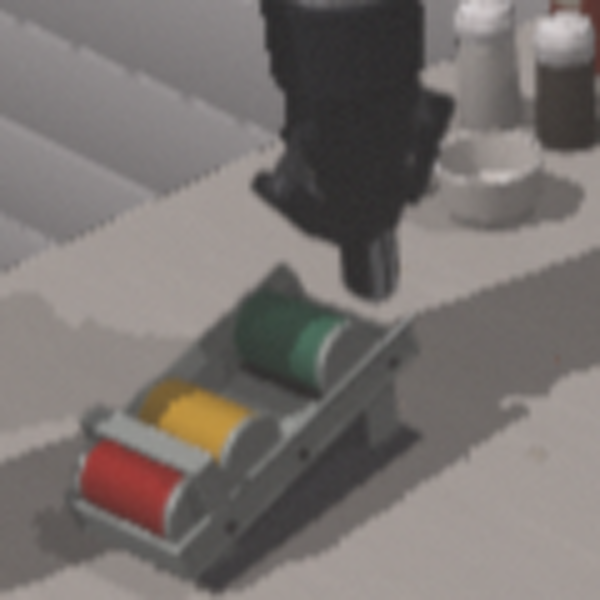

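servo_tool(newtons=40, increments=[{"hand": 1, "travel": [0, -4, 3], "yaw": 0}, {"hand": 1, "travel": [0, -4, 3], "yaw": 0}, {"hand": 1, "travel": [0, -4, 0], "yaw": 0}, {"hand": 1, "travel": [0, -3, 0], "yaw": 0}, {"hand": 1, "travel": [0, 0, 0], "yaw": 0}])

```text
t: 25.8
tcp_pos: [0.5669, 0.0307, 0.0594]
tool_rot: [0.668, 0.744, -0.0, -0.0]
force: [-0.2, 1.0, -0.3]
finger_gap: -0.002
```

```bash
python3 snap.py j2 scene 185 150 305 270 5; python3 rel.py 111,0,20
```

```text
25.85 [0.5674 0.0307 0.0594] theta 6.21 gap 0.003 F [-0.1  0.6 -0.8]
TCP mag lx 141.2 ly -0.1 z 59.4 theta-yaw 0.02 deg t 25.95 gap -0.0 F [0.4 0.7 0.5]
111,0,20 -> lx 104.4 ly 0.0 z 61.6 delta tool x 0.1 y -36.8
```

View pics/j2.png

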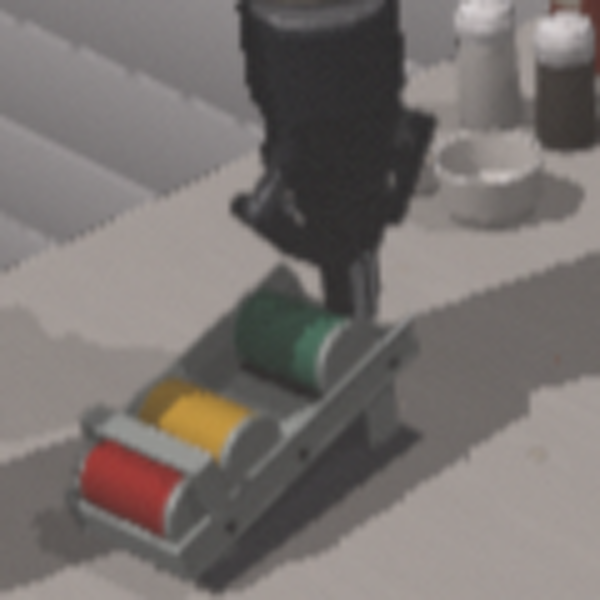

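servo_tool(newtons=40, increments=[{"hand": 1, "travel": [0, -2, 0], "yaw": 0}, {"hand": 1, "travel": [0, -2, 0], "yaw": 0}, {"hand": 1, "travel": [0, -2, 0], "yaw": 0}, {"hand": 1, "travel": [0, 0, 0], "yaw": 0}])

```text
t: 26.35
tcp_pos: [0.562, 0.03, 0.0595]
tool_rot: [0.668, 0.744, 0.0, 0.0]
force: [1.0, -0.3, 0.5]
finger_gap: 0.001
```

```bash
python3 rel.py
```

```text
TCP mag lx 135.3 ly -0.1 z 59.5 theta-yaw 0.02 deg t 26.45 gap 0.001 F [0.5 0.5 0.3]
```

servo_tool(newtons=40, increments=[{"hand": 1, "travel": [0, -2, 0], "yaw": 0}, {"hand": 1, "travel": [0, -2, -0.3], "yaw": 0}, {"hand": 1, "travel": [0, -2, -0.8], "yaw": 0}, {"hand": 1, "travel": [0, -2, -0.8], "yaw": 0}])

```text
t: 26.85
tcp_pos: [0.5583, 0.0293, 0.063]
tool_rot: [0.668, 0.744, 0.004, 0.004]
force: [6.6, 3.6, 6.6]
finger_gap: 0.0
```

```bash
python3 snap.py j3 scene 185 150 305 270 5;python3 rel.py
```

```text
26.9 [0.5581 0.0293 0.0633] theta 6.16 gap -0.001 F [5.9 2.7 7.3]
TCP mag lx 131.4 ly -0.3 z 63.2 theta-yaw -0.04 deg t 27.0 gap -0.003 F [5.4 3.2 7.5]
```

View pics/j3.png

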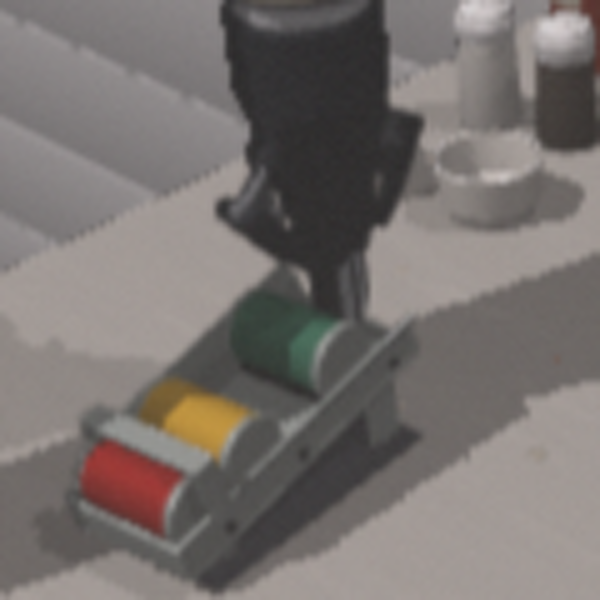

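I'm touching the tin too high (tips at 63 mm, axis at 61.6 mm), and the finger rides up. Backing off and going lower in front of the rear lip.

servo_tool(newtons=40, increments=[{"hand": 1, "travel": [0, 4, 0], "yaw": 0}, {"hand": 1, "travel": [0, 3, 0], "yaw": 0}, {"hand": 1, "travel": [0, 0, 4], "yaw": 0}, {"hand": 1, "travel": [0, 0, 3.5], "yaw": 0}, {"hand": 1, "travel": [0, 0, 0], "yaw": 0}, {"hand": 1, "travel": [0, 0, 0], "yaw": 0}])

```text
t: 27.6
tcp_pos: [0.5627, 0.0298, 0.0578]
tool_rot: [0.668, 0.744, 0.002, 0.002]
force: [-2.7, 1.5, 29.2]
finger_gap: 0.003
```

```bash
python3 rel.py
```

```text
TCP mag lx 135.9 ly -0.3 z 57.7 theta-yaw 0.02 deg t 27.7 gap -0.001 F [-2.6  2.6 28.6]
```

The finger's rear side is sitting on the rear lip. I raise, step forward 3 mm and lower again.

servo_tool(newtons=40, increments=[{"hand": 1, "travel": [0, 0, -5], "yaw": 0}, {"hand": 1, "travel": [0, -2, 0], "yaw": 0}, {"hand": 1, "travel": [0, -1, 2], "yaw": 0}, {"hand": 1, "travel": [0, 0, 2], "yaw": 0}, {"hand": 1, "travel": [0, 0, 1], "yaw": 0}, {"hand": 1, "travel": [0, 0, 0], "yaw": 0}])

```text
t: 28.3
tcp_pos: [0.5623, 0.0297, 0.0578]
tool_rot: [0.668, 0.744, 0.004, 0.004]
force: [1.9, 3.5, 29.7]
finger_gap: 0.003
```

```bash
python3 rel.py
```

```text
TCP mag lx 135.6 ly -0.4 z 57.8 theta-yaw -0.03 deg t 28.4 gap 0.002 F [ 2.6  3.5 29. ]
```

servo_tool(newtons=40, increments=[{"hand": 1, "travel": [0, 0, -8], "yaw": 0}, {"hand": 1, "travel": [0, 0, 0], "yaw": 0}, {"hand": 1, "travel": [0, 0, 0], "yaw": 0}])

```text
t: 28.7
tcp_pos: [0.5593, 0.0296, 0.0617]
tool_rot: [0.668, 0.744, 0.001, 0.001]
force: [5.4, 2.5, 5.4]
finger_gap: -0.001
```

```bash
python3 rel.py;  python3 snap.py j4 scene 215 160 275 220 10; python3 snap.py j5 wrist
```

```text
TCP mag lx 132.8 ly -0.2 z 61.5 theta-yaw -0.03 deg t 28.8 gap 0.001 F [5.  2.  5.4]
28.85 [0.5595 0.0297 0.0614] theta 6.17 gap 0.002 F [5.2 1.7 5.1]
28.9 [0.5595 0.0297 0.0614] theta 6.18 gap 0.002 F [4.7 1.9 4.6]
```

View pics/j4.png

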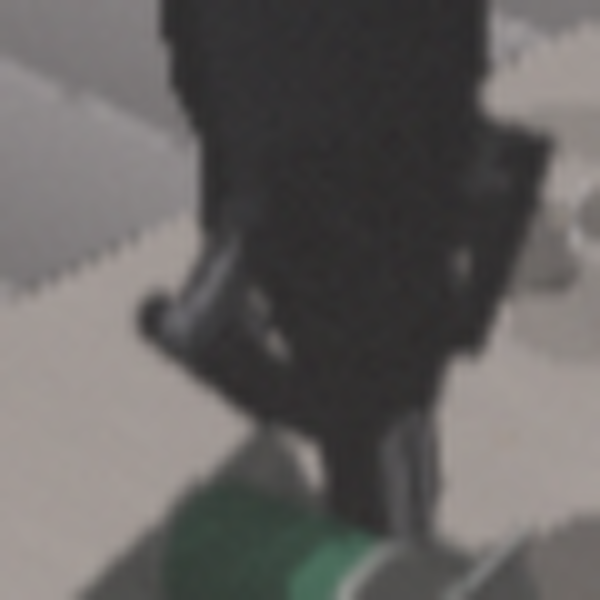

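View pics/j5.png

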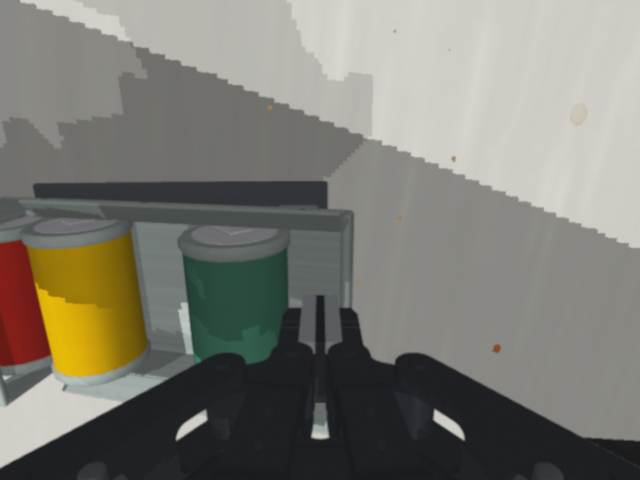

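From the 45° force direction, the thicker backing of the shut fingers is meeting the tin high up. I'll straddle the tin instead. The thin rear fingertip fits behind it, so I can hold it lightly and lift it just over the ridge.

servo_tool(newtons=20, increments=[{"hand": 1, "travel": [0, 4, -3], "yaw": 0}, {"hand": 1, "travel": [0, 0, -35], "yaw": 0}, {"hand": 0.42, "travel": [0, 0, -35], "yaw": 0}, {"hand": 0.42, "travel": [0, -15, 0], "yaw": 0}, {"hand": 0.42, "travel": [0, -15, 0], "yaw": 0}, {"hand": 0.42, "travel": [0, 0, 0], "yaw": 0}, {"hand": 0.42, "travel": [0, 0, 0], "yaw": 0}, {"hand": 0.42, "travel": [0, 0, 0], "yaw": 0}])

```text
t: 29.7
tcp_pos: [0.532, 0.0267, 0.1339]
tool_rot: [0.668, 0.744, -0.0, -0.001]
force: [-0.0, -0.1, -0.6]
finger_gap: 0.58
```

```bash
python3 snap.py k1 wrist; python3 snap.py k2 scene 185 150 305 270 5; python3 rel.py 111,0,20
```

```text
29.75 [0.5322 0.0267 0.1341] theta 6.22 gap 0.582 F [-0.8 -0.6 -0.2]
29.8 [0.5323 0.0268 0.1342] theta 6.22 gap 0.58 F [ 0.6  0.1 -0.9]
TCP mag lx 105.4 ly -0.1 z 134.4 theta-yaw 0.03 deg t 29.9 gap 0.581 F [ 0.7 -0.6  0. ]
111,0,20 -> lx 104.4 ly 0.0 z 61.6 delta tool x 0.1 y -0.9
```

View pics/k1.png

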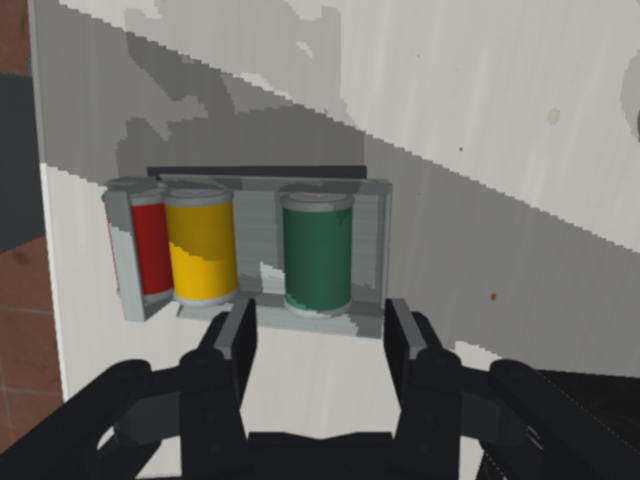

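View pics/k2.png

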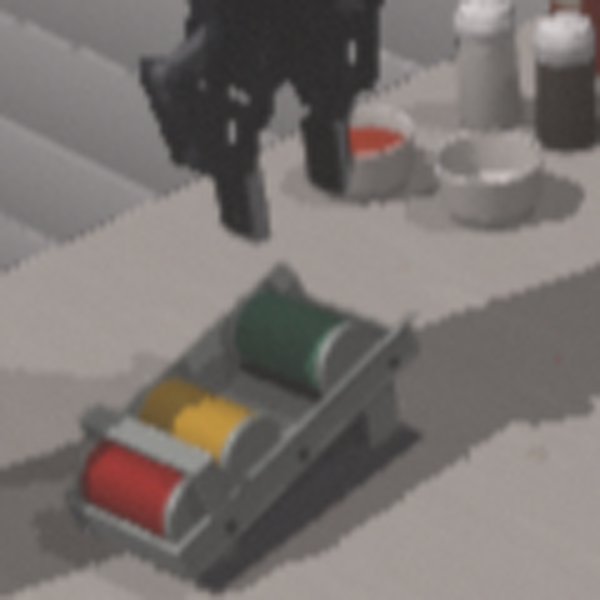

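Green is centred between the fingers (318 against 321). Descending.

servo_tool(newtons=20, increments=[{"hand": 0.42, "travel": [0, -0.9, 30], "yaw": 0}, {"hand": 0.42, "travel": [0, 0, 30], "yaw": 0}, {"hand": 0.42, "travel": [0, 0, 14], "yaw": 0}, {"hand": 0.42, "travel": [0, 0, 5], "yaw": 0}, {"hand": 0.42, "travel": [0, 0, 3], "yaw": 0}, {"hand": 0.42, "travel": [0, 0, 0], "yaw": 0}, {"hand": 0.42, "travel": [0, 0, 0], "yaw": 0}])

```text
t: 30.6
tcp_pos: [0.5317, 0.0266, 0.0535]
tool_rot: [0.668, 0.744, 0.0, 0.001]
force: [-0.0, -0.1, -0.3]
finger_gap: 0.578
```

```bash
python3 rel.py
```

```text
TCP mag lx 104.7 ly -0.2 z 53.6 theta-yaw 0.02 deg t 30.7 gap 0.58 F [ 0.2  0.5 -0.5]
```

servo_tool(newtons=20, increments=[{"hand": 0.42, "travel": [0, 0, 2], "yaw": 0}, {"hand": 0.42, "travel": [0, 0, 2], "yaw": 0}, {"hand": 0.42, "travel": [0, 0, 0], "yaw": 0}, {"hand": 0.42, "travel": [0, 0, 0], "yaw": 0}])

```text
t: 31.1
tcp_pos: [0.5309, 0.0267, 0.0486]
tool_rot: [0.668, 0.744, -0.0, -0.0]
force: [-0.2, 0.7, 0.5]
finger_gap: 0.58
```

```bash
python3 rel.py
```

```text
TCP mag lx 104.1 ly -0.0 z 48.7 theta-yaw 0.02 deg t 31.2 gap 0.578 F [ 1.5 -0.1 -0.3]
```

servo_tool(newtons=20, increments=[{"hand": 0.8, "travel": [0, 0, 0], "yaw": 0}, {"hand": 0.8, "travel": [0, 0, 0], "yaw": 0}, {"hand": 0.8, "travel": [0, 0, 0], "yaw": 0}, {"hand": 0.8, "travel": [0, 0, 0], "yaw": 0}])

```text
t: 31.6
tcp_pos: [0.531, 0.0267, 0.0489]
tool_rot: [0.668, 0.744, 0.0, 0.0]
force: [-0.1, 0.3, 2.7]
finger_gap: 0.466
```

```bash
python3 rel.py; python3 snap.py k3 scene 185 150 305 270 5
```

```text
TCP mag lx 104.1 ly -0.0 z 48.9 theta-yaw 0.02 deg t 31.7 gap 0.461 F [-1.1  0.6  2.8]
31.75 [0.531  0.0267 0.0489] theta 6.22 gap 0.455 F [-1.   0.5  2.7]
```

View pics/k3.png

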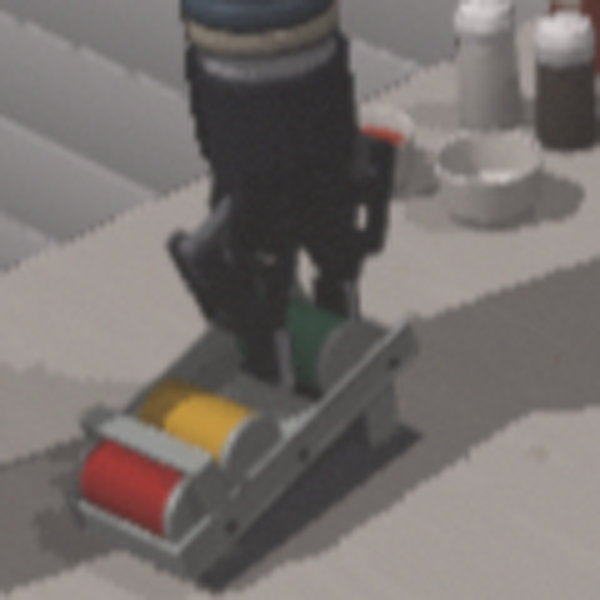

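Gripped across the diameter. Lifting it over the ridge, 19 mm forward, and looking before release.

servo_tool(newtons=20, increments=[{"hand": 0.8, "travel": [0, 0, -4], "yaw": 0}, {"hand": 0.8, "travel": [0, 0, -5], "yaw": 0}, {"hand": 0.8, "travel": [0, -7, 0], "yaw": 0}, {"hand": 0.8, "travel": [0, -7, 0], "yaw": 0}, {"hand": 0.8, "travel": [0, -5, 2], "yaw": 0}, {"hand": 0.8, "travel": [0, 0, 1.5], "yaw": 0}, {"hand": 0.8, "travel": [0, 0, 0], "yaw": 0}])

```text
t: 32.45
tcp_pos: [0.5117, 0.0246, 0.0539]
tool_rot: [0.668, 0.744, -0.0, -0.0]
force: [0.8, -0.3, -0.8]
finger_gap: 0.461
```

```bash
python3 rel.py; python3 snap.py k4 scene 185 150 305 270 5
```

```text
TCP mag lx 85.4 ly -0.1 z 54.1 theta-yaw 0.01 deg t 32.55 gap 0.463 F [ 1.1  0.5 -1.4]
32.6 [0.5125 0.0246 0.0542] theta 6.21 gap 0.457 F [-0.9 -0.1 -1.9]
```

View pics/k4.png

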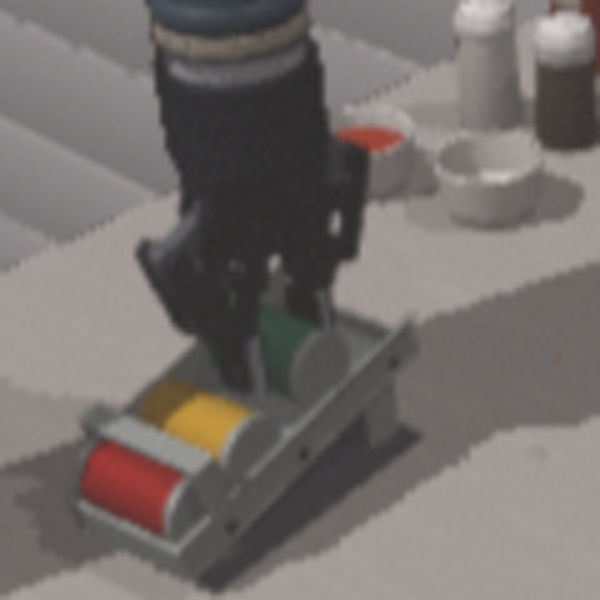

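servo_tool(newtons=20, increments=[{"hand": 0.8, "travel": [0, -2, 0], "yaw": 0}, {"hand": 0.45, "travel": [0, 0, 0], "yaw": 0}, {"hand": 0.45, "travel": [0, 0, 0], "yaw": 0}, {"hand": 0.45, "travel": [0, 0, 0], "yaw": 0}, {"hand": 0.45, "travel": [0, 0, -8], "yaw": 0}, {"hand": 0.45, "travel": [0, 0, -12], "yaw": 0}, {"hand": 0.45, "travel": [0, 0, -30], "yaw": 0}, {"hand": 0.45, "travel": [0, 0, -40], "yaw": 0}, {"hand": 0.45, "travel": [0, 0, -40], "yaw": 0}, {"hand": 0.45, "travel": [0, 0, 0], "yaw": 0}, {"hand": 0.45, "travel": [0, 0, 0], "yaw": 0}])

```text
t: 33.7
tcp_pos: [0.511, 0.0243, 0.1863]
tool_rot: [0.668, 0.744, 0.001, 0.002]
force: [0.9, -0.4, -1.1]
finger_gap: 0.549
```

```bash
python3 rel.py; python3 snap.py l1 scene 185 150 305 270 5;  python3 snap.py l2 wrist; python3 snap.py l3 side
```

```text
TCP mag lx 82.4 ly 0.2 z 184.0 theta-yaw 0.02 deg t 33.8 gap 0.552 F [-0.8  0.3 -0.3]
33.85 [0.5092 0.0246 0.1835] theta 6.21 gap 0.553 F [ 0.6  0.5 -0.3]
33.9 [0.5091 0.0246 0.1832] theta 6.22 gap 0.549 F [ 0.2  1.5 -0.7]
33.95 [0.5092 0.0245 0.1831] theta 6.21 gap 0.552 F [-0.2  0.8 -1. ]
```

View pics/l1.png

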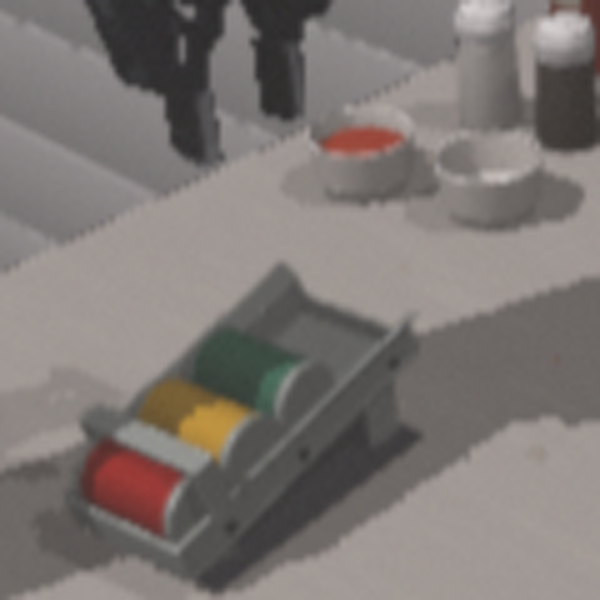

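View pics/l2.png

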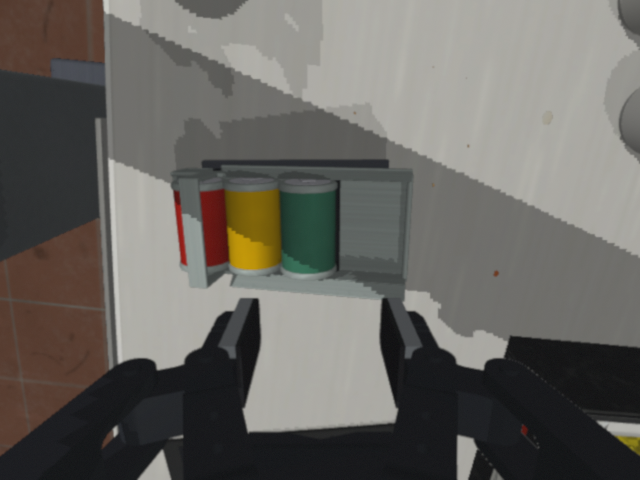

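View pics/l3.png

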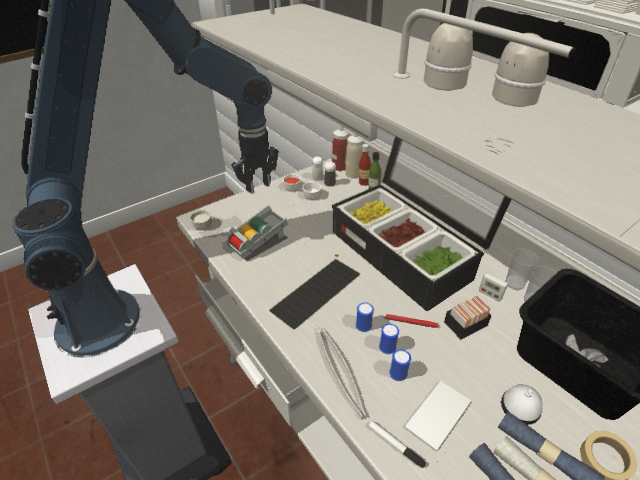

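All three lie in one touching row, with green in front of the ridge, and the bystanders haven't moved. A quick numerical check, then I hand in.

```bash
python3 - <<'E'
from m2 import *
p=np.load("mag.npy")
from station import manip
W=manip.snapshot("wrist")
for s in (0,40,80):
    for y in (-.032,.032): print(s,y,np.round(proj(W,pt(p,s/1e3,y,.02))[0]), "edges",np.round(proj(W,pt(p,s/1e3-.02,y,.02))[0]),np.round(proj(W,pt(p,s/1e3+.02,y,.02))[0]))
manip.sign_off()
E
```

```text
0 -0.032 [207. 264.] edges [184. 262.] [231. 266.]
0 0.032 [200. 181.] edges [175. 180.] [225. 182.]
40 -0.032 [256. 268.] edges [231. 266.] [282. 270.]
40 0.032 [252. 182.] edges [225. 182.] [279. 183.]
80 -0.032 [308. 272.] edges [282. 270.] [335. 274.]
80 0.032 [307. 184.] edges [279. 183.] [336. 185.]
the job is handed in; nothing more can be done
```

The magazine is refilled, with red in front, yellow behind it and green at the rear. All three lie across the track in one touching row. I handed it in at about 34 s of the 72 s allowed.

**How it was done:** I tipped each tin over the right lip while holding it loosely, lowered it into the track and let it roll. Laying red down on the mat first did not work, because it slid instead of tipping, so I used the magazine's lip as the stop.

**What did not go as asked:** nudging green over the ridge from behind with shut fingers failed. The fingers met the tin too high and twice pressed on the rear lip, with about 29 N upward. I gripped the lying tin instead, lifted it just over the ridge and let it roll on.

**Last checks:**
- **Tin positions:** in the wrist picture, the tins' outlines match the seats at 0, 40 and 80 mm as computed from my magazine fit, to within a few pixels. That is a few millimetres, inside the 12 mm limit.
- **Green:** the ridge shows just behind it.
- **Gripper:** it was open and about 0.1 m above the tins, touching nothing.
- **Bystanders:** they looked unmoved in the side picture; I did not measure them.

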